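# Swap the bottom sample box of a stack

### The job

The green sample box at the bottom of the stack has to be weighed and the yellow box takes its place: first stand the roll of film on the round cork mat and set the blue box on the black rubber mat. Then put the green box on the pan of the scale, after that the yellow box on the grey base plate, and only then rebuild the stack: the blue box on the yellow one, and last the roll upright on the blue box. Set every thing down in the middle of what it rests on, the boxes squarely along its long side, and do not shift the blue-lidded jar that stands by.

Things in the scene. Friction and masses are not known exactly. Their poses are not given: they have to be found in the camera images.
- film_roll: roll of clear sealing film with a brown core, standing upright on top of the stack, 58 mm diameter, 50 mm high; origin at the centre of its underside, z up; grip across its diameter
- blue_box: small closed sample box, white with a blue lid, 96 x 50 x 34 mm (x long, y wide, z high), second in the stack; flat top; origin at the centre of its underside; grip across the 50 mm width (its y)
- green_box: closed sample box, white with a green lid, 140 x 50 x 34 mm (x long, y wide, z high), at the bottom of the stack, its lid showing at both ends; flat top; origin at the centre of its underside; grip across the 50 mm width (its y)
- yellow_box: closed sample box, white with a yellow lid, 140 x 50 x 34 mm (x long, y wide, z high), standing alone on the table; flat top; origin at the centre of its underside; grip across the 50 mm width (its y)
- base_plate: grey plate with black corner marks under the stack, fixed, 165 x 76 x 6 mm (x long); origin at the centre of its underside, flat top 6 mm above it
- scale: compact white bench scale with a steel pan, fixed; 180 mm long in x, 80 mm wide; pan 124 x 76 mm, its flat top 34 mm above the table; origin on the table under the middle of the pan; the display and keys are at the -x end, lower than the pan; a box lies along x and may overhang the pan's ends
- cork_mat: round cork mat, fixed, 92 mm diameter, 5 mm thick; origin at the centre of its underside
- rubber_mat: black rubber mat, fixed, 130 x 75 x 4 mm (x long); origin at the centre of its underside
- blue_jar: bystander: jar with a blue lid and a brown sample, 69 mm diameter, 88 mm high, loose on the table at the right, beyond a flow cabinet over 1 m tall that stands beside the robot (more than 0.17 m to its right, up to 0.34 m ahead of it: keep the arm clear of it); origin at the centre of its underside; leave it alone
- focus_stand: bystander: grey focusing stand of a microscope, fixed, always in the same place: a 140 x 110 x 12 mm foot, with an upright column at its far end that reaches 280 mm above the table, 50 mm from the origin along its x; it stands between the robot and the left end of the work, so go over or round it with the gripper; origin at the centre of its foot on the table

How it is judged (in metres and radians):
On the way, in this order (a step that is already met when the one before it is completed fails the run):
1. the film roll stands on the cork mat, the stack below it untouched (horizontal distance between film_roll and cork_mat below 0.015 m and z of film_roll in the frame of cork_mat between 0.001 and 0.009 m and angle between each of film_roll, blue_box, green_box's own z axis and vertical below 0.08 rad and horizontal distance between blue_box and green_box below 0.02 m and z of blue_box in the frame of green_box between 0.03 and 0.038 m and angle between the x axis of blue_box and the x axis of green_box, either way round below 0.2 rad and horizontal distance between green_box and base_plate below 0.02 m and z of green_box in the frame of base_plate between 0.002 and 0.01 m and angle between the x axis of green_box and the x axis of base_plate, either way round below 0.2 rad and linear speed of film_roll below 0.03 m/s), for 0.2 s.
2. the blue box lies on the rubber mat and the roll on the cork mat, the green box still on the base plate (horizontal distance between blue_box and rubber_mat below 0.015 m and z of blue_box in the frame of rubber_mat between 0 and 0.008 m and angle between each of blue_box, film_roll, green_box's own z axis and vertical below 0.08 rad and angle between the x axis of blue_box and the x axis of rubber_mat, either way round below 0.2 rad and horizontal distance between film_roll and cork_mat below 0.015 m and z of film_roll in the frame of cork_mat between 0.001 and 0.009 m and horizontal distance between green_box and base_plate below 0.025 m and z of green_box in the frame of base_plate between 0.002 and 0.01 m and angle between the x axis of green_box and the x axis of base_plate, either way round below 0.2 rad and linear speed of blue_box below 0.03 m/s), for 0.2 s.
3. the green box lies on the scale pan, roll and blue box still aside (horizontal distance between green_box and scale below 0.015 m and z of green_box in the frame of scale between 0.03 and 0.038 m and angle between each of green_box, blue_box, film_roll's own z axis and vertical below 0.08 rad and angle between the x axis of green_box and the x axis of scale, either way round below 0.2 rad and horizontal distance between blue_box and rubber_mat below 0.015 m and z of blue_box in the frame of rubber_mat between 0 and 0.008 m and angle between the x axis of blue_box and the x axis of rubber_mat, either way round below 0.2 rad and horizontal distance between film_roll and cork_mat below 0.015 m and z of film_roll in the frame of cork_mat between 0.001 and 0.009 m and linear speed of green_box below 0.03 m/s), for 0.2 s.
4. the yellow box lies on the base plate, roll and blue box still aside (horizontal distance between yellow_box and base_plate below 0.015 m and z of yellow_box in the frame of base_plate between 0.002 and 0.01 m and angle between each of yellow_box, green_box, blue_box, film_roll's own z axis and vertical below 0.08 rad and angle between the x axis of yellow_box and the x axis of base_plate, either way round below 0.2 rad and horizontal distance between green_box and scale below 0.015 m and z of green_box in the frame of scale between 0.03 and 0.038 m and angle between the x axis of green_box and the x axis of scale, either way round below 0.2 rad and horizontal distance between blue_box and rubber_mat below 0.015 m and z of blue_box in the frame of rubber_mat between 0 and 0.008 m and angle between the x axis of blue_box and the x axis of rubber_mat, either way round below 0.2 rad and horizontal distance between film_roll and cork_mat below 0.015 m and z of film_roll in the frame of cork_mat between 0.001 and 0.009 m and linear speed of yellow_box below 0.03 m/s), for 0.2 s.
5. the blue box lies on the yellow box, the roll still aside (horizontal distance between blue_box and yellow_box below 0.012 m and z of blue_box in the frame of yellow_box between 0.03 and 0.038 m and angle between each of blue_box, yellow_box, film_roll's own z axis and vertical below 0.08 rad and angle between the x axis of blue_box and the x axis of yellow_box, either way round below 0.2 rad and horizontal distance between yellow_box and base_plate below 0.015 m and z of yellow_box in the frame of base_plate between 0.002 and 0.01 m and angle between the x axis of yellow_box and the x axis of base_plate, either way round below 0.2 rad and horizontal distance between film_roll and cork_mat below 0.015 m and z of film_roll in the frame of cork_mat between 0.001 and 0.009 m and linear speed of blue_box below 0.03 m/s), for 0.2 s.
At the end, for the whole second after the job is handed in: green box level on the scale pan and yellow box level on the base plate, each within 15 mm of its middle and 0.2 rad of its long direction; blue box on the yellow box within 12 mm of its middle and 0.2 rad; film roll upright on the blue box within 12 mm of its middle; all released and at rest (horizontal distance between green_box and scale below 0.015 m and z of green_box in the frame of scale between 0.03 and 0.038 m and angle between each of green_box, yellow_box, blue_box, film_roll's own z axis and vertical below 0.08 rad and angle between the x axis of green_box and the x axis of scale, either way round below 0.2 rad and horizontal distance between yellow_box and base_plate below 0.015 m and z of yellow_box in the frame of base_plate between 0.002 and 0.01 m and angle between the x axis of yellow_box and the x axis of base_plate, either way round below 0.2 rad and horizontal distance between blue_box and yellow_box below 0.012 m and z of blue_box in the frame of yellow_box between 0.03 and 0.038 m and angle between the x axis of blue_box and the x axis of yellow_box, either way round below 0.2 rad and horizontal distance between film_roll and blue_box below 0.012 m and z of film_roll in the frame of blue_box between 0.03 and 0.038 m and linear speed of each of film_roll, blue_box, green_box, yellow_box below 0.03 m/s and contact force between the fingers and film_roll below 0.1 N and contact force between the fingers and blue_box below 0.1 N and contact force between the fingers and green_box below 0.1 N and contact force between the fingers and yellow_box below 0.1 N); the robot touches nothing.
It fails at once if the blue-lidded jar is shifted by more than 25 mm or tipped (distance of blue_jar from where it was at the start of the episode above 0.025 m or angle between blue_jar's own z axis and vertical above 0.3 rad).
It also fails if it takes over 125 s, if anything falls off the work surface, if the arm or the gripper's body presses on something with over 40 N, if the wrist force passes 120 N, or if a joint passes its speed limit or range.

### The arm

A 6-joint arm with a two-finger parallel gripper is mounted at the origin on the work surface; the furniture and walls round the work are solid. World frame = base frame: x ahead of the robot, y to its left, z up, the work surface at z = 0. Lengths are in mm, angles in rad, forces in N, time in s.
With the tool pointing down it reaches from about 300 to 850 mm from the base axis. Payload 5.4 kg.
Tool frame: the origin (TCP) lies midway between the tips of the shut fingers; the grasp point (between the pads) lies robot.grip_depth behind it (robot.grip_depth is the distance from the TCP to the grasp point, in mm); z points along the fingers, y is the line along which they close (so a half turn about z gives the same grasp; the last joint's range is limited). The gripper opens to 85 mm and grips with 20 to 120 N. Pads are 22 mm wide; open, the fingers measure 114 mm over their backs; the gripper's body (76 mm by 85 mm) begins 54 mm behind the grasp point. The pads swing forward as they close: fully open they stand 13 mm farther back than shut.
Start: joints at [1.094, 0.158, 1.597, -0, 1.386, -0.21], TCP at [151.607, 554.636, 231.299] pointing down, gripper open.
Joint ranges: [-2.91, 2.91], [-0.94, 2.29], [0.18, 2.7], [-1.29, 4.43], [0.17, 2.64], [-3, 3]. Speed limits (rad/s): [2.57, 2.57, 3.14, 3.14, 3.14, 3.14].

### API

Orientations are given as a unit quaternion [x, y, z, w].
In Python, from cell import robot, read_camera, close_job, silhouettes gives the robot as it stands.
- The arm moves only by the shell command python3 -m pendant 'ROWS' [FORCE]. ROWS is a JSON object whose one key "targets" holds a list of rows, each an object with "rot": the turn, a rotation vector about the world's x, y, z in rad, a list of three; "xyz": the shift along the world's x, y, z in m, a list of three; "claw": the closure, from -1 (fully open) to 1 (shut). A call has 1 to 10 rows; each row shifts and turns the commanded pose from where the row before left it; what a row does not reach is not made up. A row lasts 1/8 s, in which the tool goes at most 62.5 mm and 10.7 degrees, less where a joint would pass 70% of its speed; a pose out of reach is approached as far as the arm can. A call is refused whole if a number of a shift passes 0.0625 or a number of a turn 0.188, either way. A call with a gripper value outside its range is refused whole. The fingers move at their own pace and stop on an object; FORCE is the grip in N (left out, the last holds). Time passes only in rows, so rows that do not move let the fingers close. It gives the time, the measured TCP pose, the force, the opening and the grip force at its end, in the units of the state.
- robot.state(): the state, without advancing time (a new reading comes with each control period).
- read_camera(name): name is "scene" or "top" or "wrist"; returns a dict with "image" (480x640x3 uint8, red, green, blue), "range_z" (480x640 float32, mm along the optical axis (not along the pixel's ray), 0 where there is no reading), "fx", "fy", "cx", "cy" (pixels), "R" (3x3) and "t" (3): a world point X has camera coordinates R X + t; the wrist camera has in their place "hand_eye" (4x4, takes a point from camera to tool coordinates, whose origin is the TCP and whose axes are the flange's). Camera axes: x right, y down, z forward; pixel columns grow to the right and rows downward; lengths in mm; the calibration is good to about 2 mm. A picture is of the moment at which its call begins: read the wrist's pose just before it.
- close_job(): hands the job in; it is judged then, once.
Trained networks look in the newest picture that a camera, given by its name, has taken for a name from the list of things; names that differ only in an ending like _2 or _b are one class to them, and where a whole thing is asked for, a point or a joint stands for the part that bears it (a point fixed in the world has none). Each returns a list of dicts, best first, with "score" (0 to 1); they miss things now and then, are a little off and sometimes report something else, mostly with a low value. They report only what shows in the picture. A call takes as long as a camera call.
- silhouettes(thing, camera): "pixels" (480x640 bool, what is visible of it) and "extent" ([centre column, centre row, width, height] in pixels, round what is visible of it).
The state is a dict: "t": time; "joint_pos": joint angles; "qd": joint speeds; "joint_efforts": joint torques, N m; "tcp_pos": TCP position; "orientation": TCP orientation; "ft_force": force on the tool from outside, world axes, zero at the start; "torque": the same for the moment, N m; "grip_width": opening from 0.0 (shut) to 1.0 (fully open); "grip_force": force on a finger pad.
Only numpy, scipy, OpenCV 4.12 (cv2) and the standard library are available. Lean on these libraries where they do the work, as an engineer would, in place of code of your own. Each camera call takes 0.05 s, during which the arm holds its last target. There are 200 camera calls.

## Working session

There is one attempt and no reset: what is moved stays moved. The work goes in short steps, Python scripts to look and compute and a shell command to move; the robot and the scene stay as the last step left them, time stands still between calls to the robot, and variables do not carry over. Pictures are saved under pics/ and viewed, at most 14 in all, crops included, and the job is handed in when it is done.

```bash
mkdir -p pics; cat > h.py <<'E'
import numpy as np, cv2
from cell import robot, read_camera, close_job, silhouettes
from scipy.spatial.transform import Rotation as Ro
def cam(name):
    s=robot.state(); c=read_camera(name)
    if 'hand_eye' in c:
        H=np.array(c['hand_eye']); Rw=Ro.from_quat(s['orientation']).as_matrix()
        M=Rw@H[:3,:3]; o=Rw@H[:3,3]+np.array(s['tcp_pos'])
    else:
        M=np.array(c['R']).T; o=-M@np.array(c['t'])
    c['M'],c['o']=M,o; return c
def pts(c,mask):
    v,u=np.nonzero(mask&(c['range_z']>0)); z=c['range_z'][v,u]
    p=np.c_[(u-c['cx'])/c['fx']*z,(v-c['cy'])/c['fy']*z,z]
    return p@c['M'].T+c['o']
def top(P,band=6):
    "upper face: height, rectangle centre, size, yaw of long side"
    zt=np.percentile(P[:,2],97); Q=P[abs(P[:,2]-zt)<band]
    (cx,cy),(w,h),a=cv2.minAreaRect(Q[:,:2].astype(np.float32))
    if w<h: w,h,a=h,w,a+90
    a=(a+90)%180-90
    return np.round([np.median(Q[:,2]),cx,cy,w,h,np.deg2rad(a)],2),len(Q)
def save(c,n): cv2.imwrite('pics/'+n,c['image'][...,::-1])
NAMES=['film_roll','blue_box','green_box','yellow_box','base_plate','scale','cork_mat','rubber_mat','blue_jar','focus_stand']
def look(name,names=NAMES,png=None):
    c=cam(name)
    if png: save(c,png)
    for n in names:
        for r in silhouettes(n,name)[:2]:
            P=pts(c,r['pixels'].astype(bool))
            print(name,n,round(r['score'],2),np.round(r['extent']),*(top(P) if len(P)>20 else ['-']))
    return c
E
python3 - <<'E'
from h import *
s=robot.state(); print(s, robot.grip_depth)
for n in ['scene','top','wrist']: look(n,png=n+'0.png')
E
```

```text
{'t': 0.0, 'joint_pos': array([ 1.09390051e+00,  1.59065722e-01,  1.59826246e+00,  3.57724819e-05,
        1.38623067e+00, -2.10131897e-01]), 'qd': array([ 0.00301842, -0.0004928 ,  0.00026841,  0.00282199,  0.00122491,
        0.00022587]), 'joint_efforts': array([ 2.77967745e-03, -3.96007347e+01, -3.31427407e+01, -6.97445967e-05,
        8.55242950e-03,  8.79908754e-06]), 'tcp_pos': array([151.31273263, 554.09055531, 230.29241665]), 'orientation': array([ 1.32990021e-01,  9.91116889e-01, -9.19743655e-04, -3.47658017e-04]), 'ft_force': array([ 0.00851735, -0.50610755, -0.2689467 ]), 'torque': array([-0.00730571, -0.01276063, -0.02846998]), 'grip_force': 0.0, 'grip_width': 1.0000781019063003} 18.700000000000003
scene film_roll 0.93 [363. 313.  30.  42.] [ 124.76  487.03 -119.92   57.24   56.52    1.06] 542
scene blue_box 0.83 [360. 328.  54.  34.] [ 7.4640e+01  4.8153e+02 -1.1969e+02  9.5450e+01  5.3740e+01 -5.0000e-02] 453
scene green_box 0.79 [356. 335.  72.  32.] [ 4.0480e+01  4.7750e+02 -1.1785e+02  1.3980e+02  4.9180e+01 -7.0000e-02] 446
scene green_box 0.21 [339. 408.  42.  62.
[... 1204 characters left out ...]
212.  28.  54.] [ 3.6110e+01  4.7785e+02  3.7144e+02  1.3897e+02  4.9800e+01 -1.2000e-01] 480
top base_plate 0.8 [386. 209.  32.  64.] [ 8.8500e+00  4.7748e+02 -1.1225e+02  1.6276e+02  7.2420e+01 -1.0000e-02] 194
top cork_mat 0.75 [295. 210.  35.  33.] [  7.41 477.92 126.1   90.29  84.3   -1.27] 400
top blue_jar 0.97 [456. 218.  30.  35.] [  89.18  449.45 -275.36   64.92   41.1    -0.81] 222
top blue_jar 0.51 [389. 207.  22.  57.] [ 4.2240e+01  4.7958e+02 -1.1623e+02  1.3807e+02  4.7800e+01 -6.0000e-02] 105
top focus_stand 0.29 [457. 219.  27.  36.] [  89.2   447.27 -274.51   61.6    39.56   -0.72] 207
wrist yellow_box 0.41 [224. 476.  12.   4.] [  5.13 406.39 365.06  12.53   2.4    1.53] 32
```

View pics/scene0.png

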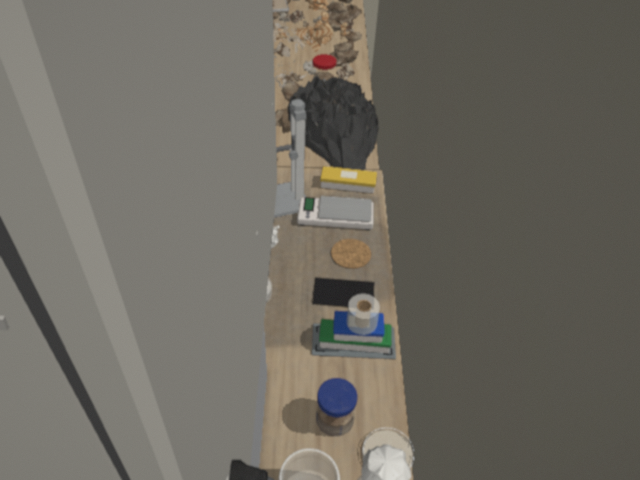

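View pics/top0.png

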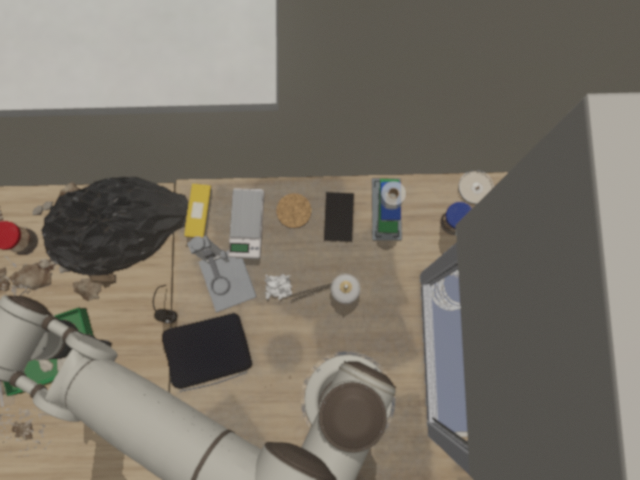

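```bash
python3 - <<'E'
from h import *
for n in ['scene','top']:
    c=cam(n); P=pts(c,np.ones((480,640),bool))
    # obstacles in work area by 40 mm cells
    m=(P[:,0]>100)&(P[:,0]<650)&(P[:,1]>-400)&(P[:,1]<520)&(P[:,2]>60)
    Q=P[m]; k=np.floor(Q[:,:2]/40).astype(int)
    u,i=np.unique(k,axis=0,return_inverse=True)
    print(n,[(int(a*40),int(b*40),int(Q[i.ravel()==j,2].max()),int((i.ravel()==j).sum())) for j,(a,b) in enumerate(u)])
    t=P[(P[:,0]>350)&(P[:,0]<600)&(P[:,1]>-50)&(P[:,1]<420)&(P[:,2]<12)&(P[:,2]>-10)]
    print('table z',np.percentile(t[:,2],[10,30,50,70]))
    if n=='top': print(silhouettes('rubber_mat','top'),silhouettes('scale','top'))
E
```

```text
scene [(280, -400, 163, 143), (280, -360, 164, 131), (280, -320, 162, 123), (280, -280, 163, 110), (280, -240, 166, 105), (280, -200, 136, 18), (280, 280, 169, 53), (320, -400, 803, 1566), (320, -360, 787, 1204), (320, -320, 767, 939), (320, -280, 752, 746), (320, -240, 735, 583), (320, -200, 711, 121), (320, 240, 171, 56), (320, 280, 279, 771), (320, 320, 277, 190), (360, -400, 105, 257), (360, 280, 276, 181), (360, 440, 96, 121), (360, 480, 118, 285), (400, -400, 104, 177), (400, -320, 92, 435), (400, -280, 93, 271), (400, -160, 78, 45), (400, -120, 78, 38), (400, 400, 68, 6), (400, 440, 104, 207), (400, 480, 127, 294), (440, -320, 92, 354), (440, -280, 92, 218), (440, -160, 129, 503), (440, -120, 129, 231), (440, 400, 69, 27), (440, 440, 104, 256), (440, 480, 130, 293), (480, -160, 130, 536), (480, -120, 128, 248), (480, 400, 60, 2), (480, 440, 98, 224), (480, 480, 121, 244), (520, -160, 77, 59), (520, -120, 78, 53), (520, 440, 79, 43), (520, 480, 91, 149)]
table z [-1.37341417  0.37307763  1.72960639  3.29813352]
top [(80, -240, 1020, 277), (80, -200, 1020, 3236), (80, -40, 304, 
[... 2647 characters left out ...]
, False],
       [False, False, False, ..., False, False, False],
       ...,
       [False, False, False, ..., False, False, False],
       [False, False, False, ..., False, False, False],
       [False, False, False, ..., False, False, False]], shape=(480, 640))}] [{'extent': [247.1, 221.0, 37.5, 70.8], 'score': 0.66, 'pixels': array([[False, False, False, ..., False, False, False],
       [False, False, False, ..., False, False, False],
       [False, False, False, ..., False, False, False],
       ...,
       [False, False, False, ..., False, False, False],
       [False, False, False, ..., False, False, False],
       [False, False, False, ..., False, False, False]], shape=(480, 640))}]
```

The scene view shows the stack at px (357,325), the rubber mat at (343,292), the cork mat at (350,253), the scale at (336,213) with its display on the left, the yellow box at (350,178) and the jar at (337,405). The top view agrees. The column's top is at (205,245), and the flow cabinet is on the right. Heights fit the text to about 1.5 mm. I'll go high over the column towards the stack.

```bash
python3 -m pendant '{"targets":[{"rot":[0,0,0],"xyz":[0,0,0.055],"claw":-1},{"rot":[0,0,0],"xyz":[0,0,0.055],"claw":-1},{"rot":[0,0,0],"xyz":[0,0,0.055],"claw":-1},{"rot":[0,0,0.03],"xyz":[0.026,-0.052,0],"claw":-1},{"rot":[0,0,0.03],"xyz":[0.026,-0.052,0],"claw":-1},{"rot":[0,0,0.03],"xyz":[0.026,-0.052,0],"claw":-1},{"rot":[0,0,0.03],"xyz":[0.026,-0.052,0],"claw":-1},{"rot":[0,0,0.03],"xyz":[0.026,-0.052,0],"claw":-1},{"rot":[0,0,0.03],"xyz":[0.026,-0.052,0],"claw":-1},{"rot":[0,0,0.036],"xyz":[0.026,-0.052,0],"claw":-1}]}' 40
python3 - <<'E'
from h import *
s=robot.state(); print(s['tcp_pos'],s['joint_pos'],s['orientation'])
c=look('wrist',png='w1.png')
for n in ['scene','top']:
    c=cam(n); P=pts(c,np.ones((480,640),bool))
    Q=P[(P[:,0]>230)&(P[:,0]<400)&(P[:,1]>220)&(P[:,1]<360)&(P[:,2]>180)&(P[:,2]<300)]
    if len(Q): print(n,Q.min(0),Q.max(0),np.percentile(Q,[2,98],axis=0))
E
```

```text
t: 3.1
tcp_pos: [334.0, 188.9, 396.5]
orientation: [0.025, 1.0, 0.0, 0.001]
ft_force: [1.3, -0.4, -0.0]
grip_width: 1.0
grip_force: 0.0
[334.0331494  188.94843672 396.5192765 ] [ 1.97030834e-01 -4.12598561e-01  1.79457180e+00  9.55645515e-06
  1.75839071e+00 -1.32439904e+00] [2.46798237e-02 9.99695218e-01 1.39676277e-04 5.98281943e-04]
wrist film_roll 0.94 [ 66. 337.  76.  64.] [ 123.47  485.4  -119.7    58.26   57.34   -1.32] 1788
wrist green_box 0.71 [ 99. 302.  59. 109.] [ 3.9320e+01  4.7661e+02 -1.1537e+02  1.3985e+02  5.1140e+01 -7.0000e-02] 1394
wrist green_box 0.33 [470. 288.  55.  90.] [ 3.3760e+01  4.8302e+02  3.7192e+02  1.2139e+02  5.0540e+01 -1.3000e-01] 2517
wrist yellow_box 0.66 [470. 290.  57.  89.] [ 3.3760e+01  4.8366e+02  3.7241e+02  1.2253e+02  5.1680e+01 -1.3000e-01] 2515
wrist base_plate 0.86 [108. 293.  76. 110.] [ 5.5100e+00  4.7557e+02 -1.1167e+02  1.6608e+02  7.6220e+01 -1.0000e-02] 2223
wrist base_plate 0.56 [471. 289.  53.  89.] [ 3.3770e+01  4.8322e+02  3.7120e+02  1.2236e+02  4.9540e+01 -1.2000e-01] 2485
wrist cork_mat 0.97 [288. 286.  71.  61.] [  4.71 476.99 128.19  91.    90.91  -1.04] 3286
wrist cork_mat 0.39 [ 67. 337.  74.  63.] [ 123.47  486.02 -119.38   58.92   57.31   -0.66] 1805
wrist rubber_mat 0.66 [198. 277.  56.  85.] [ 3.6600e+00  4.5796e+02  1.0750e+01  1.2885e+02  7.6190e+01 -5.0000e-02] 4797
wrist blue_jar 0.49 [  3. 277.   5.  26.] [ 1.2230e+01  4.4370e+02 -2.5161e+02  3.6790e+01  5.9800e+00 -2.5000e-01] 69
scene [331.38558276 289.35538186 180.26950458] [365.74112199 335.81279872 280.03259161] [[333.63762337 292.26075162 182.6709164 ]
 [364.15736645 330.53657559 278.23743537]]
top [334.57883558 290.94614361 180.2989426 ] [366.50065449 327.52981656 281.02605693] [[336.72073284 291.58847345 181.22285622]
 [364.68370289 325.95595677 278.14817222]]
```

```bash
python3 -m pendant '{"targets":[{"rot":[0,0,0],"xyz":[0.0254,-0.0515,-0.02],"claw":-1},{"rot":[0,0,0],"xyz":[0.0254,-0.0515,-0.02],"claw":-1},{"rot":[0,0,0],"xyz":[0.0254,-0.0515,-0.02],"claw":-1},{"rot":[0,0,0],"xyz":[0.0254,-0.0515,-0.02],"claw":-1},{"rot":[0,0,0],"xyz":[0.0254,-0.0515,-0.02],"claw":-1},{"rot":[0,0,0],"xyz":[0.0254,-0.0515,-0.02],"claw":-1},{"rot":[0,0,0],"xyz":[0,0,-0.03],"claw":-1},{"rot":[0,0,0],"xyz":[0,0,0],"claw":-1},{"rot":[0,0,0],"xyz":[0,0,0],"claw":-1}]}'
python3 - <<'E'
from h import *
s=robot.state(); print(s['tcp_pos'],s['joint_pos'],s['orientation'])
c=look('wrist',NAMES[:3]+['base_plate','rubber_mat'],png='w2.png')
E
```

```text
t: 4.88
tcp_pos: [486.4, -118.0, 247.6]
orientation: [0.025, 1.0, -0.0, 0.001]
ft_force: [-0.5, 0.3, 0.6]
grip_width: 0.999
grip_force: 0.0
[ 486.43825648 -117.97605439  247.55641778] [-4.79848319e-01 -4.99205359e-02  1.78165174e+00  3.04780481e-05
  1.40829276e+00 -2.00082467e+00] [ 2.49098555e-02  9.99689394e-01 -3.31135928e-04  7.11176003e-04]
wrist film_roll 0.59 [324. 232.  90.  94.] [ 1.2398e+02  4.8655e+02 -1.2018e+02  5.7590e+01  5.7230e+01 -2.0000e-02] 5036
wrist blue_box 0.56 [324. 212.  65. 124.] [ 7.3960e+01  4.8069e+02 -1.1823e+02  9.4110e+01  4.9280e+01 -3.0000e-02] 2835
wrist green_box 0.72 [330. 197.  58. 167.] [ 4.0000e+01  4.7723e+02 -1.1547e+02  1.3835e+02  4.9110e+01 -7.0000e-02] 2147
wrist base_plate 0.84 [329. 187.  85. 184.] [ 5.9800e+00  4.7607e+02 -1.1329e+02  1.6405e+02  7.5390e+01 -2.0000e-02] 3640
wrist rubber_mat 0.83 [470. 164.  94. 144.] [ 4.0300e+00  4.5938e+02  1.0660e+01  1.2999e+02  7.5220e+01 -6.0000e-02] 11933
```

View pics/w2.png

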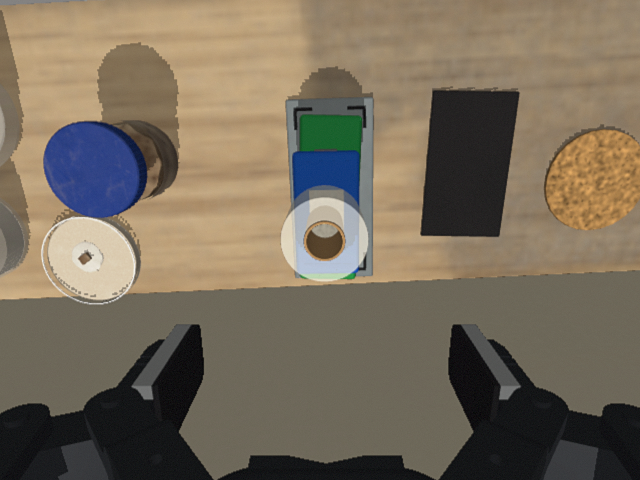

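The wrist view shows the roll at px (324,232) on the blue and green boxes, with the rubber mat at (470,164), the cork mat at (590,178) and the jar at (80,168). Heights are within 1 mm of the text. I'll grip the roll.

```bash
python3 -m pendant '{"targets":[{"rot":[0,0,0],"xyz":[0,-0.002,-0.04],"claw":-1},{"rot":[0,0,0],"xyz":[0,0,-0.04],"claw":-1},{"rot":[0,0,0],"xyz":[0,0,-0.04],"claw":-1},{"rot":[0,0,0],"xyz":[0,0,-0.042],"claw":-1},{"rot":[0,0,0],"xyz":[0,0,0],"claw":-1},{"rot":[0,0,0],"xyz":[0,0,0],"claw":0.3},{"rot":[0,0,0],"xyz":[0,0,0],"claw":0.6},{"rot":[0,0,0],"xyz":[0,0,0],"claw":1},{"rot":[0,0,0],"xyz":[0,0,0],"claw":1},{"rot":[0,0,0],"xyz":[0,0,0],"claw":1}]}' 40
python3 - <<'E'
from h import *
s=robot.state(); q=s['joint_pos']; print(q)
c=cam('top'); P=pts(c,np.ones((480,640),bool))
d=np.array([np.cos(q[0]),np.sin(q[0])]); n=np.array([-d[1],d[0]])
a=P[:,:2]@d; l=P[:,:2]@n
for k in range(-100,640,40):
    m=(a>k)&(a<k+40)&(abs(l-121)<150)&(P[:,2]>140)&(P[:,2]<750)
    if m.sum()>10: print(k, m.sum(), np.percentile(P[m,2],[50,99]).round(), np.percentile(l[m],[2,98]).round())
E
```

```text
t: 6.42
tcp_pos: [488.0, -121.2, 87.0]
orientation: [0.025, 1.0, -0.001, 0.002]
ft_force: [-0.8, 2.0, 6.7]
grip_width: 0.664
grip_force: 43.4
[-4.84415031e-01  1.35584254e-01  1.92834459e+00  1.55979021e-04
  1.07266535e+00 -2.00458726e+00]
-100 54 [319. 366.] [-10. 269.]
-60 1523 [361. 385.] [-26. 261.]
-20 2920 [710. 726.] [-24. 265.]
20 6200 [732. 738.] [-19. 266.]
60 5646 [727. 737.] [ 10. 266.]
100 2650 [691. 712.] [ 66. 261.]
140 1782 [656. 678.] [ 71. 166.]
180 1592 [626. 649.] [ 71. 167.]
220 1427 [598. 621.] [ 71. 166.]
260 1238 [569. 591.] [ 71. 166.]
300 1162 [537. 562.] [ 66. 172.]
340 2449 [515. 747.] [-29. 172.]
380 745 [492. 742.] [-13. 174.]
420 1146 [414. 438.] [ 62. 176.]
460 1674 [429. 438.] [ 56. 182.]
500 580 [427. 435.] [ 58. 178.]
580 2096 [481. 652.] [241. 270.]
620 5467 [477. 649.] [167. 241.]
```

The fingers stand at 56 mm, which fits the roll. From the picture the forearm runs much higher than the column. Now I'll lift and carry it to the cork mat.

```bash
python3 -m pendant '{"targets":[{"rot":[0,0,0],"xyz":[0,0,0.02],"claw":1},{"rot":[0,0,0],"xyz":[0,0,0.04],"claw":1},{"rot":[0,0,0],"xyz":[0,0.049,0],"claw":1},{"rot":[0,0,0],"xyz":[-0.002,0.05,0],"claw":1},{"rot":[0,0,0],"xyz":[-0.002,0.05,0],"claw":1},{"rot":[0,0,0],"xyz":[-0.002,0.05,0],"claw":1},{"rot":[0,0,0],"xyz":[-0.0025,0.0485,-0.02],"claw":1},{"rot":[0,0,0],"xyz":[0,0,-0.03],"claw":1},{"rot":[0,0,0],"xyz":[0,0,0],"claw":1},{"rot":[0,0,0],"xyz":[0,0,0],"claw":1}]}' 40
python3 - <<'E'
from h import *
s=robot.state(); print(s['tcp_pos'],s['joint_pos'],s['orientation'])
look('scene',['film_roll','cork_mat','blue_box','green_box'])
look('wrist',['film_roll','cork_mat'])
look('top',['film_roll','cork_mat'])
E
```

```text
t: 7.72
tcp_pos: [478.5, 126.7, 95.7]
orientation: [0.026, 1.0, -0.0, 0.001]
ft_force: [1.0, 0.3, -0.8]
grip_width: 0.667
grip_force: 43.3
[478.46872096 126.73540665  95.67798287] [ 1.43269896e-02  1.04710342e-01  1.94267283e+00 -1.19449361e-04
  1.09225818e+00 -1.50492941e+00] [ 2.57396574e-02  9.99668203e-01 -1.38896600e-05  9.76995857e-04]
scene film_roll 0.69 [354. 222.  29.  32.] [151.07 475.2   78.49  27.    24.38   1.53] 10
scene cork_mat 0.57 [350. 253.  39.  34.] [  6.22 478.22 127.09  89.87  86.8    1.54] 782
scene blue_box 0.7 [349. 178.  52.  25.] [ 35.52 430.88 376.12  51.89  47.83  -1.57] 207
scene blue_box 0.6 [361. 328.  51.  31.] [ 7.4910e+01  4.8180e+02 -1.1799e+02  9.4610e+01  5.2390e+01 -2.0000e-02] 1017
scene green_box 0.8 [357. 334.  72.  32.] [ 4.0650e+01  4.7756e+02 -1.1666e+02  1.3988e+02  5.3150e+01 -8.0000e-02] 502
wrist film_roll 0.73 [326. 354. 200. 217.] [132.22 476.56 126.05  56.95  56.6    1.52] 23138
wrist cork_mat 0.75 [330. 233. 160. 114.] [  4.97 465.55 129.63  92.58  67.02   1.49] 10903
top cork_mat 0.24 [340. 217.  34.  49.] [ 5.9600e+00  4.6114e+02  9.9800e+00  1.2928e+02  7.4160e+01 -6.0000e-02] 710
```

```bash
python3 -m pendant '{"targets":[{"rot":[0,0,0],"xyz":[0.0005,0.0015,-0.025],"claw":1},{"rot":[0,0,0],"xyz":[0,0,-0.025],"claw":1},{"rot":[0,0,0],"xyz":[0,0,-0.017],"claw":1},{"rot":[0,0,0],"xyz":[0,0,-0.007],"claw":1},{"rot":[0,0,0],"xyz":[0,0,-0.003],"claw":1},{"rot":[0,0,0],"xyz":[0,0,0],"claw":1},{"rot":[0,0,0],"xyz":[0,0,0],"claw":1}]}'
```

```text
t: 9.15
tcp_pos: [479.0, 128.7, 18.1]
orientation: [0.025, 1.0, 0.0, 0.001]
ft_force: [-0.5, 0.4, 0.3]
grip_width: 0.663
grip_force: 43.6
```

```bash
python3 -m pendant '{"targets":[{"rot":[0,0,0],"xyz":[0,0,0],"claw":0.2},{"rot":[0,0,0],"xyz":[0,0,0],"claw":-1},{"rot":[0,0,0],"xyz":[0,0,0],"claw":-1},{"rot":[0,0,0],"xyz":[0,0,0.03],"claw":-1},{"rot":[0,0,0],"xyz":[0,0,0.06],"claw":-1},{"rot":[0,0,0],"xyz":[0,0,0.06],"claw":-1},{"rot":[0,0,0],"xyz":[0,-0.05,0.04],"claw":-1},{"rot":[0,0,0],"xyz":[0,-0.06,0],"claw":-1},{"rot":[0,0,0],"xyz":[0,-0.06,0],"claw":-1},{"rot":[0,0,0],"xyz":[0,0,0],"claw":-1}]}'
python3 - <<'E'
from h import *
s=robot.state(); print(s['tcp_pos'],s['joint_pos'],s['orientation'])
look('wrist',['film_roll','cork_mat','rubber_mat','blue_box','green_box','base_plate','scale'],'w3.png')
look('scene',['film_roll','cork_mat'])
E
```

```text
t: 10.4
tcp_pos: [477.9, -43.7, 206.4]
orientation: [0.028, 1.0, -0.0, 0.0]
ft_force: [-0.7, 0.8, -0.4]
grip_width: 0.998
grip_force: 0.0
[477.88979675 -43.67039257 206.43347649] [-3.43132340e-01 -7.23911716e-02  1.88549148e+00 -8.23534424e-04
  1.32798838e+00 -1.85677533e+00] [ 2.84739174e-02  9.99594424e-01 -4.58063191e-04  1.15949891e-04]
wrist cork_mat 0.81 [531. 199. 111. 109.] [ 4.9800e+00  4.7398e+02  1.1956e+02  9.2350e+01  7.3740e+01 -4.3000e-01] 3943
wrist rubber_mat 0.57 [394. 184.  98. 162.] [ 3.9800e+00  4.5934e+02  1.0710e+01  1.3121e+02  7.6910e+01 -6.0000e-02] 14504
wrist blue_box 0.67 [217. 242.  90. 138.] [ 7.3940e+01  4.8144e+02 -1.1815e+02  9.5860e+01  5.0840e+01 -3.0000e-02] 9769
wrist green_box 0.57 [231. 222.  72. 188.] [ 3.9790e+01  4.7760e+02 -1.1574e+02  1.3964e+02  5.0340e+01 -7.0000e-02] 3732
wrist base_plate 0.74 [241. 210. 109. 195.] [ 5.9200e+00  4.7618e+02 -1.1291e+02  1.6458e+02  7.6260e+01 -2.0000e-02] 5796
wrist scale 0.63 [631. 222.  17.  88.] [2.1140e+01 5.1139e+02 2.0522e+02 3.8230e+01 4.4700e+00 5.0000e-02] 251
scene film_roll 0.71 [335. 178.  25.  25.] [ 3.5770e+01  4.3796e+02  3.7719e+02  6.0420e+01  5.3150e+01 -1.0000e-01] 251
scene film_roll 0.69 [349. 244.  20.  37.] [ 56.58 467.57 127.07  59.32  35.24   1.49] 183
scene cork_mat 0.78 [350. 258.  37.  29.] [ 6.2500e+00  4.7141e+02  1.1081e+02  8.7540e+01  5.7030e+01 -3.9000e-01] 278
```

View pics/w3.png

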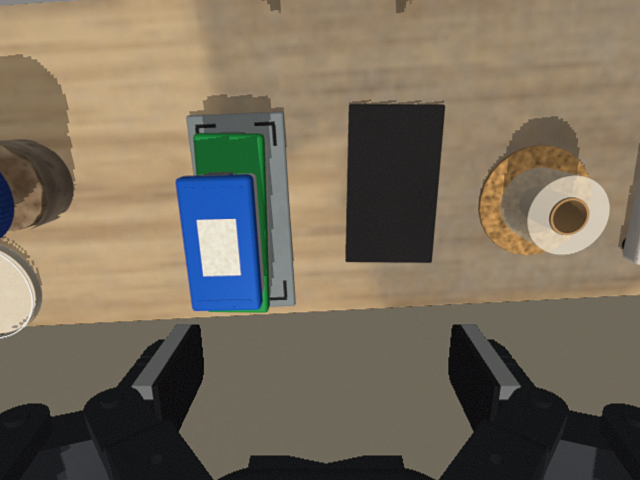

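The picture shows the roll upright on the cork mat at (568,216), the blue box free at (219,242), and the rubber mat at (395,184). Going above the blue box.

```bash
python3 -m pendant '{"targets":[{"rot":[0,0,0],"xyz":[0.003,-0.038,-0.05],"claw":-1},{"rot":[0,0,0],"xyz":[0,-0.038,-0.05],"claw":-1},{"rot":[0,0,0],"xyz":[0,0,0],"claw":-1},{"rot":[0,0,0],"xyz":[0,0,0],"claw":-1}]}'
```

```text
t: 11.45
tcp_pos: [481.5, -115.6, 107.6]
orientation: [0.025, 1.0, -0.0, 0.0]
ft_force: [0.2, 0.4, 0.7]
grip_width: 0.995
grip_force: 0.0
```

```bash
python3 -m pendant '{"targets":[{"rot":[0,0,0],"xyz":[0,-0.0015,-0.03],"claw":-1},{"rot":[0,0,0],"xyz":[0,0,-0.03],"claw":-1},{"rot":[0,0,0],"xyz":[0,0,0],"claw":-1},{"rot":[0,0,0],"xyz":[0,0,0],"claw":-0.2},{"rot":[0,0,0],"xyz":[0,0,0],"claw":0.2},{"rot":[0,0,0],"xyz":[0,0,0],"claw":0.6},{"rot":[0,0,0],"xyz":[0,0,0],"claw":1},{"rot":[0,0,0],"xyz":[0,0,0],"claw":1}]}' 40
```

```text
t: 12.45
tcp_pos: [482.6, -117.9, 49.0]
orientation: [0.025, 1.0, -0.001, 0.002]
ft_force: [-0.4, 1.3, 6.2]
grip_width: 0.578
grip_force: 42.5
```

```bash
python3 -m pendant '{"targets":[{"rot":[0,0,0],"xyz":[0,0,0.02],"claw":1},{"rot":[0,0,0],"xyz":[0,0,0.03],"claw":1},{"rot":[0,0,0],"xyz":[-0.008,0.043,0],"claw":1},{"rot":[0,0,0],"xyz":[-0.007,0.043,0],"claw":1},{"rot":[0,0,0],"xyz":[-0.007,0.043,-0.02],"claw":1},{"rot":[0,0,0],"xyz":[0,0,-0.02],"claw":1},{"rot":[0,0,0],"xyz":[0,0,0],"claw":1},{"rot":[0,0,0],"xyz":[0,0,0],"claw":1}]}'
python3 - <<'E'
from h import *
s=robot.state(); print(s['tcp_pos'],s['orientation'])
look('scene',['blue_box','rubber_mat','green_box'])
look('wrist',['blue_box','rubber_mat','film_roll','green_box','base_plate'])
E
```

```text
t: 13.45
tcp_pos: [459.9, 11.2, 57.9]
orientation: [0.026, 1.0, -0.0, 0.001]
ft_force: [0.3, -0.0, -0.6]
grip_width: 0.575
grip_force: 41.7
[459.87169485  11.21231972  57.94133897] [ 2.56902738e-02  9.99669590e-01 -2.07868339e-04  8.23048241e-04]
scene blue_box 0.9 [348. 275.  49.  28.] [ 8.3770e+01  4.6019e+02  8.9500e+00  9.3710e+01  5.2820e+01 -7.0000e-02] 528
scene rubber_mat 0.88 [344. 295.  58.  34.] [ 5.0500e+00  4.5814e+02  9.9200e+00  1.2871e+02  7.5670e+01 -5.0000e-02] 1179
scene green_box 0.55 [356. 334.  69.  31.] [ 4.0940e+01  4.7759e+02 -1.1610e+02  1.3982e+02  5.2750e+01 -6.0000e-02] 1430
scene green_box 0.5 [345. 294.  61.  33.] [ 5.0500e+00  4.5814e+02  9.9200e+00  1.2871e+02  7.5670e+01 -5.0000e-02] 1182
wrist blue_box 0.65 [323. 332. 174. 261.] [ 8.2760e+01  4.5479e+02  1.0570e+01  8.7570e+01  5.0350e+01 -4.0000e-02] 37267
wrist rubber_mat 0.83 [329. 180. 159.  76.] [  4.   411.09  14.09  75.08  33.26   1.5 ] 10066
wrist green_box 0.59 [ 65. 330. 130. 284.] [ 3.9920e+01  4.7101e+02 -1.1151e+02  1.2861e+02  4.7210e+01 -1.6000e-01] 20670
wrist base_plate 0.65 [ 88. 273. 172. 232.] [ 5.8700e+00  4.5550e+02 -1.0685e+02  1.2275e+02  6.5780e+01 -2.0000e-02] 12319
```

```bash
python3 -m pendant '{"targets":[{"rot":[0,0,0],"xyz":[-0.0005,0,-0.025],"claw":1},{"rot":[0,0,0],"xyz":[0,0,-0.015],"claw":1},{"rot":[0,0,0],"xyz":[0,0,-0.005],"claw":1},{"rot":[0,0,0],"xyz":[0,0,0],"claw":1},{"rot":[0,0,0],"xyz":[0,0,0],"claw":1},{"rot":[0,0,0],"xyz":[0,0,0],"claw":0.2},{"rot":[0,0,0],"xyz":[0,0,0],"claw":-1},{"rot":[0,0,0],"xyz":[0,0,0],"claw":-1},{"rot":[0,0,0],"xyz":[0,0,0.03],"claw":-1},{"rot":[0,0,0],"xyz":[0,0,0.06],"claw":-1}]}'
python3 -m pendant '{"targets":[{"rot":[0,0,0],"xyz":[0,-0.04,0.06],"claw":-1},{"rot":[0,0,0],"xyz":[0,-0.06,0.03],"claw":-1},{"rot":[0,0,0],"xyz":[0.018,-0.027,0],"claw":-1},{"rot":[0,0,0],"xyz":[0,0,0],"claw":-1},{"rot":[0,0,0],"xyz":[0,0,0],"claw":-1}]}'
python3 - <<'E'
from h import *
s=robot.state(); print(s['tcp_pos'],s['orientation'])
look('scene',['blue_box','rubber_mat','film_roll','cork_mat'])
look('wrist',['blue_box','rubber_mat','green_box','base_plate'],'w4.png')
E
```

```text
t: 15.2
tcp_pos: [456.1, 12.2, 100.6]
orientation: [0.026, 1.0, 0.001, -0.003]
ft_force: [2.0, -0.5, 0.6]
grip_width: 0.999
grip_force: 0.0
t: 15.82
tcp_pos: [475.8, -105.1, 181.1]
orientation: [0.025, 1.0, 0.001, -0.001]
ft_force: [-0.1, 0.7, -0.5]
grip_width: 0.997
grip_force: 0.0
[ 475.83603146 -105.05567735  181.08300077] [ 2.52935192e-02  9.99679577e-01  5.53268975e-04 -8.22144584e-04]
scene blue_box 0.83 [344. 290.  45.  28.] [ 3.8900e+01  4.4453e+02  1.1020e+01  6.9590e+01  5.3970e+01 -3.0000e-02] 567
scene blue_box 0.47 [344. 292.  60.  33.] [ 4.9400e+00  4.5842e+02  9.7000e+00  1.2898e+02  7.6450e+01 -7.0000e-02] 587
scene rubber_mat 0.63 [345. 296.  59.  30.] [ 4.9600e+00  4.5845e+02  8.7500e+00  1.2825e+02  7.5370e+01 -5.0000e-02] 571
scene film_roll 0.88 [347. 247.  15.  34.] [ 55.5  461.39 119.46  48.9   23.73  -1.11] 125
scene cork_mat 0.77 [342. 258.  22.  28.] [  6.16 451.12 114.58  83.97  35.17  -1.09] 201
wrist blue_box 0.9 [491. 191.  94. 142.] [ 3.8030e+01  4.5771e+02  1.0560e+01  9.5980e+01  5.0010e+01 -4.0000e-02] 10086
wrist rubber_mat 0.81 [481. 186. 117. 174.] [ 3.9600e+00  4.6001e+02  1.1530e+01  1.3235e+02  7.7060e+01 -7.0000e-02] 6177
wrist green_box 0.77 [312. 228.  74. 199.] [ 3.9950e+01  4.7774e+02 -1.1575e+02  1.3969e+02  5.0120e+01 -7.0000e-02] 13667
wrist base_plate 0.97 [314. 214. 108. 210.] [ 5.9500e+00  4.7629e+02 -1.1320e+02  1.6437e+02  7.6070e+01 -2.0000e-02] 6741
```

```bash
python3 -m pendant '{"targets":[{"rot":[0,0,0],"xyz":[0.002,0.001,-0.04],"claw":-1},{"rot":[0,0,0],"xyz":[0,0,-0.05],"claw":-1},{"rot":[0,0,0],"xyz":[0,0,0],"claw":-1},{"rot":[0,0,0],"xyz":[0,0,0],"claw":-1},{"rot":[0,0,0],"xyz":[0,0,0],"claw":-1}]}'
```

```text
t: 16.95
tcp_pos: [480.3, -105.7, 94.4]
orientation: [0.025, 1.0, -0.001, 0.002]
ft_force: [0.6, 0.9, 0.3]
grip_width: 0.999
grip_force: 0.0
```

```bash
python3 -m pendant '{"targets":[{"rot":[0,0,-0.01],"xyz":[-0.002,-0.01,-0.03],"claw":-1},{"rot":[0,0,-0.01],"xyz":[0,0,-0.03],"claw":-1},{"rot":[0,0,0],"xyz":[0,0,-0.018],"claw":-1},{"rot":[0,0,0],"xyz":[0,0,0],"claw":-1},{"rot":[0,0,0],"xyz":[0,0,0],"claw":-0.2},{"rot":[0,0,0],"xyz":[0,0,0],"claw":0.2},{"rot":[0,0,0],"xyz":[0,0,0],"claw":0.6},{"rot":[0,0,0],"xyz":[0,0,0],"claw":1},{"rot":[0,0,0],"xyz":[0,0,0],"claw":1}]}' 50
```

```text
t: 18.08
tcp_pos: [477.8, -115.4, 15.5]
orientation: [0.035, 0.999, -0.001, 0.001]
ft_force: [-0.9, 0.7, 5.1]
grip_width: 0.57
grip_force: 53.6
```

```bash
python3 -m pendant '{"targets":[{"rot":[0,0,0],"xyz":[0,0,0.03],"claw":1},{"rot":[0,0,0],"xyz":[0,0,0.06],"claw":1},{"rot":[0,0,0],"xyz":[0,0,0.06],"claw":1},{"rot":[0,0,0],"xyz":[0,0.052,0.01],"claw":1},{"rot":[0,0,0],"xyz":[0,0.052,0],"claw":1},{"rot":[0,0,0],"xyz":[0,0.052,0],"claw":1},{"rot":[0,0,0],"xyz":[0,0.052,0],"claw":1},{"rot":[0,0,0],"xyz":[0,0.052,0],"claw":1},{"rot":[0,0,0],"xyz":[0,0,0],"claw":1},{"rot":[0,0,0],"xyz":[0,0,0],"claw":1}]}'
python3 - <<'E'
from h import *
s=robot.state(); print(s['tcp_pos'],s['orientation'])
look('wrist',['green_box','scale','film_roll','blue_box','yellow_box'],'w5.png')
c=look('scene',['scale'],'s5.png')
for n in ('scene','wrist'):
    c=cam(n)
    for r in silhouettes('scale',n)[:1]:
        P=pts(c,r['pixels'].astype(bool)); Q=P[(P[:,2]>31.5)&(P[:,2]<38)]
        print(n,cv2.minAreaRect(Q[:,:2].astype(np.float32)),[ (int(z),int(((P[:,2]>z)&(P[:,2]<=z+2)).sum())) for z in range(0,44,2)])
E
```

```text
t: 19.32
tcp_pos: [476.3, 144.9, 173.8]
orientation: [0.035, 0.999, -0.0, -0.0]
ft_force: [0.3, -0.3, -1.9]
grip_width: 0.576
grip_force: 53.2
[476.2571417  144.86794134 173.78934689] [ 3.50972735e-02  9.99383852e-01 -2.92513063e-04 -1.11271040e-04]
wrist green_box 0.91 [323. 301. 174. 326.] [ 1.9839e+02  4.6071e+02  1.4510e+02  1.0759e+02  5.0360e+01 -7.0000e-02] 49478
wrist green_box 0.4 [478. 162. 140. 265.] [ 3.4010e+01  4.4802e+02  2.4887e+02  1.5919e+02  7.6500e+01 -6.0000e-02] 19957
wrist scale 0.8 [481. 161. 139. 264.] [ 3.4010e+01  4.4801e+02  2.4887e+02  1.5899e+02  7.6330e+01 -6.0000e-02] 19930
wrist film_roll 0.65 [479. 160. 145. 265.] [ 3.4010e+01  4.4802e+02  2.4887e+02  1.5919e+02  7.6500e+01 -6.0000e-02] 19981
wrist blue_box 0.57 [132. 215. 108. 142.] [ 3.7950e+01  4.5743e+02  1.1560e+01  9.6070e+01  5.0640e+01 -3.0000e-02] 10150
wrist yellow_box 0.89 [610. 204.  60. 201.] [3.3710e+01 4.8714e+02 3.4735e+02 1.2174e+02 2.8680e+01 1.2000e-01] 3692
scene scale 0.71 [337. 212.  76.  36.] [ 3.4950e+01  4.5344e+02  2.4227e+02  1.4780e+02  7.5000e+01 -5.0000e-02] 888
scene ((445.6431884765625, 247.43043518066406), (79.54226684570312, 161.80996704101562), 84.56574249267578) [(0, 12), (2, 15), (4, 5), (6, 17), (8, 29), (10, 44), (12, 42), (14, 49), (16, 44), (18, 56), (20, 72), (22, 97), (24, 169), (26, 225), (28, 149), (30, 122), (32, 245), (34, 373), (36, 198), (38, 60), (40, 6), (42, 0)]
wrist ((465.4183654785156, 247.7959747314453), (76.14714050292969, 123.67227172851562), 86.60299682617188) [(0, 0), (2, 0), (4, 0), (6, 0), (8, 37), (10, 110), (12, 123), (14, 147), (16, 144), (18, 150), (20, 342), (22, 671), (24, 3788), (26, 6019), (28, 626), (30, 144), (32, 9748), (34, 9981), (36, 52), (38, 0), (40, 0), (42, 0)]
```

View pics/w5.png

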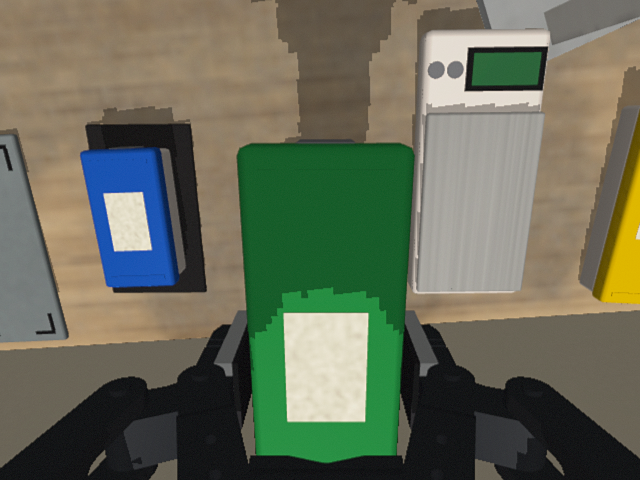

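The wrist view shows the scale's pan at px (480,200) and the green box held level. The pan measures 124 x 76 mm, centred at (465.4, 247.8), top at 34. The blue box is on the black mat.

```bash
python3 -m pendant '{"targets":[{"rot":[0,0,0.005],"xyz":[-0.004,0.051,0],"claw":1},{"rot":[0,0,0.005],"xyz":[-0.007,0.052,0],"claw":1},{"rot":[0,0,0],"xyz":[0,0,-0.05],"claw":1},{"rot":[0,0,0],"xyz":[0,0,-0.05],"claw":1},{"rot":[0,0,0],"xyz":[0,0,-0.015],"claw":1},{"rot":[0,0,0],"xyz":[0,0,0],"claw":1},{"rot":[0,0,0],"xyz":[0,0,0],"claw":1}]}'
python3 - <<'E'
from h import *
s=robot.state(); print(s['tcp_pos'],s['orientation'])
look('wrist',['green_box','scale'])
look('scene',['green_box','film_roll','cork_mat'])
E
```

```text
t: 20.8
tcp_pos: [467.5, 248.5, 61.2]
orientation: [0.031, 1.0, 0.001, 0.002]
ft_force: [-1.0, 0.8, -1.2]
grip_width: 0.577
grip_force: 53.4
[467.53692248 248.54783418  61.19323575] [3.05274603e-02 9.99531593e-01 6.03785755e-04 2.07460400e-03]
wrist green_box 0.68 [325. 301. 174. 328.] [ 8.5690e+01  4.5194e+02  2.4863e+02  1.0769e+02  5.0340e+01 -6.0000e-02] 49687
wrist green_box 0.27 [326. 214. 210. 396.] [ 3.3020e+01  4.4381e+02  2.4917e+02  1.6680e+02  7.6470e+01 -6.0000e-02] 3238
wrist scale 0.84 [326. 214. 205. 401.] [ 3.2870e+01  4.4336e+02  2.4919e+02  1.6671e+02  7.6430e+01 -6.0000e-02] 3243
scene green_box 0.57 [348. 196.  57.  24.] [ 8.6360e+01  4.6736e+02  2.4571e+02  1.3855e+02  5.6290e+01 -5.0000e-02] 663
scene film_roll 0.69 [352. 244.  26.  36.] [ 55.88 478.17 127.22  59.84  55.64  -1.57] 338
scene film_roll 0.61 [348. 198.  59.  26.] [ 8.6390e+01  4.6610e+02  2.4577e+02  1.3604e+02  5.6290e+01 -5.0000e-02] 653
scene cork_mat 0.95 [350. 256.  40.  31.] [ 6.0700e+00  4.7654e+02  1.1966e+02  8.9560e+01  7.6810e+01 -6.0000e-02] 362
```

```bash
python3 -m pendant '{"targets":[{"rot":[0,0,0],"xyz":[-0.002,-0.0005,-0.01],"claw":1},{"rot":[0,0,0],"xyz":[0,0,-0.005],"claw":1},{"rot":[0,0,0],"xyz":[0,0,-0.0025],"claw":1},{"rot":[0,0,0],"xyz":[0,0,0],"claw":1},{"rot":[0,0,0],"xyz":[0,0,0],"claw":1},{"rot":[0,0,0],"xyz":[0,0,0],"claw":0.2},{"rot":[0,0,0],"xyz":[0,0,0],"claw":-1},{"rot":[0,0,0],"xyz":[0,0,0],"claw":-1},{"rot":[0,0,0],"xyz":[0,0,0.03],"claw":-1},{"rot":[0,0,0],"xyz":[0,0,0.06],"claw":-1}]}'
python3 -m pendant '{"targets":[{"rot":[0,0,0],"xyz":[0,0,0.06],"claw":-1},{"rot":[0,0,0],"xyz":[0,0,0.06],"claw":-1},{"rot":[0,0,-0.02],"xyz":[0.006,0.04,0],"claw":-1},{"rot":[0,0,-0.02],"xyz":[0.006,0.04,0],"claw":-1},{"rot":[0,0,-0.02],"xyz":[0,0.04,0],"claw":-1},{"rot":[0,0,0],"xyz":[0,0,0],"claw":-1},{"rot":[0,0,0],"xyz":[0,0,0],"claw":-1}]}'
python3 - <<'E'
from h import *
s=robot.state(); print(s['tcp_pos'],s['orientation'])
look('wrist',['green_box','scale','yellow_box','film_roll'],'w6.png')
look('scene',['green_box','film_roll','cork_mat','blue_box','rubber_mat','yellow_box'])
E
```

```text
t: 22.4
tcp_pos: [461.1, 246.9, 129.3]
orientation: [0.031, 1.0, -0.001, -0.003]
ft_force: [0.7, 0.6, 0.2]
grip_width: 0.997
grip_force: 0.0
t: 23.28
tcp_pos: [475.4, 367.1, 250.8]
orientation: [0.06, 0.998, -0.0, -0.0]
ft_force: [0.3, -0.4, -0.1]
grip_width: 0.998
grip_force: 0.0
[475.42604641 367.12114723 250.76513821] [ 6.02414453e-02  9.98183666e-01 -4.84014771e-04 -3.21114409e-04]
wrist green_box 0.65 [175. 216.  92. 175.] [ 6.7920e+01  4.6269e+02  2.4722e+02  1.3939e+02  5.0230e+01 -6.0000e-02] 10840
wrist scale 0.98 [188. 180. 123. 205.] [3.3840e+01 4.4051e+02 2.7388e+02 1.7167e+02 6.8140e+01 3.1000e-01] 2803
wrist yellow_box 0.72 [337. 206.  58. 156.] [ 3.3950e+01  4.7653e+02  3.7327e+02  1.3903e+02  5.0130e+01 -1.2000e-01] 9005
wrist film_roll 0.57 [ 61. 246.  99.  77.] [ 54.77 477.14 128.45  58.08  58.06   0.54] 3277
scene green_box 0.58 [346. 200.  56.  26.] [ 6.8960e+01  4.6356e+02  2.4560e+02  1.3683e+02  5.5380e+01 -9.0000e-02] 773
scene film_roll 0.87 [353. 245.  27.  33.] [5.5790e+01 4.7747e+02 1.2646e+02 5.6340e+01 5.5300e+01 3.4000e-01] 318
scene cork_mat 0.8 [351. 256.  38.  27.] [ 6.2600e+00  4.7605e+02  1.1693e+02  8.9020e+01  7.2960e+01 -1.7000e-01] 314
scene blue_box 0.65 [345. 287.  47.  32.] [ 3.890e+01  4.572e+02  1.003e+01  9.504e+01  5.400e+01 -4.000e-02] 782
scene rubber_mat 0.63 [344. 294.  61.  31.] [ 5.0300e+00  4.5811e+02  9.1800e+00  1.2926e+02  7.5400e+01 -4.0000e-02] 579
scene rubber_mat 0.61 [337. 406.  43.  58.] [  88.13  437.48 -283.88   67.08   66.07   -0.89] 1100
scene yellow_box 0.94 [350. 178.  54.  25.] [ 3.5270e+01  4.7608e+02  3.7181e+02  1.3751e+02  5.4680e+01 -9.0000e-02] 626
```

View pics/w6.png

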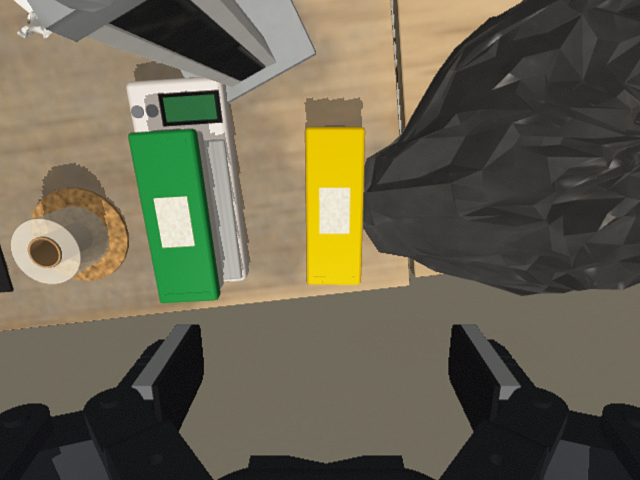

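The picture shows the green box on the pan at (173,215), and the yellow box at (335,206) with the black bag touching its left side around rows 150-255. A grip at the box's outer end with a narrow opening is needed, so I'll measure the bag's clearance.

```bash
python3 - <<'E'
from h import *
cs={n:cam(n) for n in ('wrist','scene','top')}
for n,c in cs.items():
    P=pts(c,np.ones((480,640),bool))
    th=-0.12; u=np.array([np.cos(th),np.sin(th)]); v=np.array([-u[1],u[0]])
    D=P[:,:2]-[476.5,373.0]; a=D@u; l=D@v
    for k in range(-90,110,10):
        m=(a>k)&(a<k+10)&(l>28)&(l<90)&(P[:,2]>8)&(P[:,2]<150)
        if m.sum()>3:
            print(n,k,'nearest l by z: ',[(z,round(float(np.min(l[m&(P[:,2]>z)])))) for z in (8,20,35,50,70) if (m&(P[:,2]>z)).any()])
E
```

```text
wrist -90 nearest l by z:  [(8, 62), (20, 62), (35, 62), (50, 66), (70, 82)]
wrist -80 nearest l by z:  [(8, 58), (20, 58), (35, 58), (50, 64), (70, 73)]
wrist -70 nearest l by z:  [(8, 54), (20, 54), (35, 55), (50, 57), (70, 64)]
wrist -60 nearest l by z:  [(8, 41), (20, 41), (35, 44), (50, 49)]
wrist -50 nearest l by z:  [(8, 28), (20, 28), (35, 38), (50, 47), (70, 89)]
wrist -40 nearest l by z:  [(8, 28), (20, 28), (35, 36), (50, 52), (70, 73)]
wrist -30 nearest l by z:  [(8, 28), (20, 28), (35, 32), (50, 38), (70, 66)]
wrist -20 nearest l by z:  [(8, 28), (20, 28), (35, 28), (50, 40), (70, 73)]
wrist -10 nearest l by z:  [(8, 28), (20, 28), (35, 28), (50, 46), (70, 78)]
wrist 0 nearest l by z:  [(8, 28), (20, 28), (35, 30), (50, 62), (70, 88)]
wrist 10 nearest l by z:  [(8, 28), (20, 28), (35, 48), (50, 66)]
wrist 20 nearest l by z:  [(8, 29), (20, 29), (35, 48), (50, 68), (70, 85)]
wrist 30 nearest l by z:  [(8, 34), (20, 34), (35, 51), (50, 72)]
wrist 40 nearest l by z:  [(8, 68), (20, 68), (35, 68), (50, 85)]
scene -90 nearest l by z:  [(8, 60), (20, 60), (35, 60), (50, 64), (
[... 283 characters left out ...]
6), (50, 49), (70, 87)]
scene -40 nearest l by z:  [(8, 29), (20, 29), (35, 33), (50, 37), (70, 78)]
scene -30 nearest l by z:  [(8, 29), (20, 29), (35, 33), (50, 40), (70, 62)]
scene -20 nearest l by z:  [(8, 29), (20, 29), (35, 29), (50, 34), (70, 71)]
scene -10 nearest l by z:  [(8, 28), (20, 28), (35, 28), (50, 48), (70, 72)]
scene 0 nearest l by z:  [(8, 30), (20, 30), (35, 30), (50, 66), (70, 85)]
scene 10 nearest l by z:  [(8, 30), (20, 30), (35, 44), (50, 57), (70, 81)]
scene 20 nearest l by z:  [(8, 28), (20, 28), (35, 44), (50, 65), (70, 83)]
scene 30 nearest l by z:  [(8, 36), (20, 36), (35, 39), (50, 63), (70, 84)]
scene 40 nearest l by z:  [(8, 59), (20, 59), (35, 59), (50, 76)]
```

```bash
python3 -m pendant '{"targets":[{"rot":[0,0,0],"xyz":[0.0555,-0.0005,0],"claw":-0.55},{"rot":[0,0,0],"xyz":[0,0,-0.055],"claw":-0.55},{"rot":[0,0,0],"xyz":[0,0,-0.055],"claw":-0.55},{"rot":[0,0,0],"xyz":[0,0,-0.06],"claw":-0.55},{"rot":[0,0,0],"xyz":[0,0,0],"claw":-0.55},{"rot":[0,0,0],"xyz":[0,0,0],"claw":-0.55},{"rot":[0,0,0],"xyz":[0,0,0],"claw":-0.55}]}'
python3 - <<'E'
from h import *
s=robot.state(); print(s['tcp_pos'],s['orientation'],s['joint_efforts'])
look('wrist',['yellow_box'],'w7.png')
E
```

```text
t: 24.9
tcp_pos: [533.4, 368.3, 85.4]
orientation: [0.06, 0.998, 0.002, 0.003]
ft_force: [-0.3, 0.4, 1.4]
grip_width: 0.774
grip_force: 0.0
[533.44633787 368.32681003  85.41720727] [0.0603159  0.99817376 0.00153843 0.0029625 ] [ 3.00160493e-03 -4.79652858e+01 -2.95739454e+01 -6.01328429e-04
  1.17140179e-02 -1.70079204e-05]
wrist yellow_box 0.83 [325. 153. 123. 299.] [ 3.4040e+01  4.7894e+02  3.7304e+02  1.3493e+02  5.0160e+01 -1.2000e-01] 33017
wrist yellow_box 0.4 [ 59. 173. 116. 347.] [ 6.7790e+01  4.7515e+02  2.6824e+02  1.3392e+02  3.8740e+01 -3.5000e-01] 19289
```

View pics/w7.png

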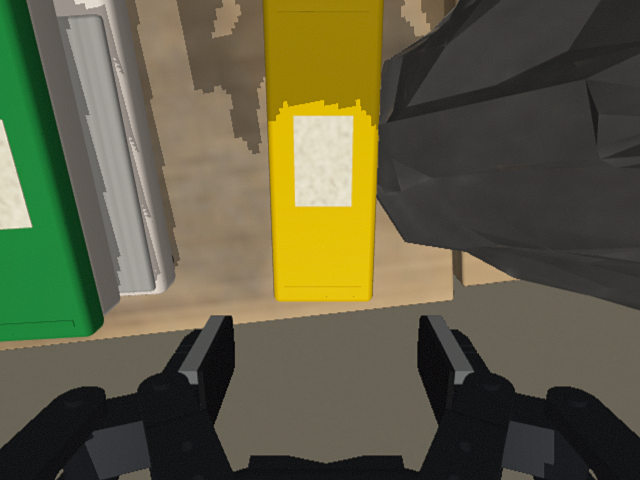

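The yellow box's near end is at (324,300) between the fingers, and the bag keeps right of px 400 at the finger's depth. Grip now.

```bash
python3 -m pendant '{"targets":[{"rot":[0,0,0],"xyz":[-0.003,-0.0015,-0.025],"claw":-0.55},{"rot":[0,0,0],"xyz":[0,0,-0.025],"claw":-0.55},{"rot":[0,0,0],"xyz":[0,0,-0.02],"claw":-0.55},{"rot":[0,0,0],"xyz":[0,0,0],"claw":-0.55},{"rot":[0,0,0],"xyz":[0,0,0],"claw":-0.2},{"rot":[0,0,0],"xyz":[0,0,0],"claw":0.2},{"rot":[0,0,0],"xyz":[0,0,0],"claw":0.6},{"rot":[0,0,0],"xyz":[0,0,0],"claw":1},{"rot":[0,0,0],"xyz":[0,0,0],"claw":1}]}' 90
```

```text
t: 26.12
tcp_pos: [529.4, 366.4, 13.3]
orientation: [0.06, 0.998, 0.001, 0.002]
ft_force: [-0.7, 0.1, 7.1]
grip_width: 0.563
grip_force: 93.3
```

```bash
python3 -m pendant '{"targets":[{"rot":[0,0,0],"xyz":[0,0,0.015],"claw":1},{"rot":[0,0,0],"xyz":[0,0,0.035],"claw":1},{"rot":[0,0,0],"xyz":[0,0,0.05],"claw":1},{"rot":[0,0,0],"xyz":[0,0,0.05],"claw":1},{"rot":[0,0,0.01],"xyz":[0,-0.05,0],"claw":1},{"rot":[0,0,0.02],"xyz":[0,-0.055,0],"claw":1},{"rot":[0,0,0.02],"xyz":[0,-0.055,0],"claw":1},{"rot":[0,0,0.02],"xyz":[0,-0.055,0],"claw":1},{"rot":[0,0,0.02],"xyz":[0,-0.055,0],"claw":1},{"rot":[0,0,0],"xyz":[0,-0.05,0],"claw":1}]}'
python3 -m pendant '{"targets":[{"rot":[0,0,0],"xyz":[0,-0.05,0],"claw":1},{"rot":[0,0,0],"xyz":[0,-0.05,0],"claw":1},{"rot":[0,0,0],"xyz":[0,-0.03,0],"claw":1},{"rot":[0,0,0],"xyz":[0,-0.03,0],"claw":1},{"rot":[0,0,0],"xyz":[0,0,0],"claw":1},{"rot":[0,0,0],"xyz":[0,0,0],"claw":1},{"rot":[0,0,0],"xyz":[0,0,0],"claw":1}]}'
cat >> h.py <<'E'
def tilt(P):
    zt=np.percentile(P[:,2],97); Q=P[abs(P[:,2]-zt)<12]; c=Q.mean(0)
    n=np.linalg.svd(Q-c,full_matrices=False)[2][2]; n*=np.sign(n[2]); return np.round(n,3)
E
python3 - <<'E'
from h import *
s=robot.state(); print(s['tcp_pos'],s['orientation'])
for n in ('wrist','scene','top'):
    c=look(n,['base_plate'],'w8.png' if n=='wrist' else None)
    for r in silhouettes('yellow_box',n)[:2]:
        P=pts(c,r['pixels'].astype(bool)); print(n,r['score'],top(P,12),tilt(P))
look('scene',['film_roll','blue_box','green_box'])
E
```

```text
t: 27.38
tcp_pos: [527.6, 43.8, 161.9]
orientation: [0.015, 1.0, -0.0, 0.0]
ft_force: [0.9, -0.7, -0.6]
grip_width: 0.562
grip_force: 93.1
t: 28.25
tcp_pos: [527.9, -113.4, 161.4]
orientation: [0.015, 1.0, 0.0, -0.0]
ft_force: [-0.5, 0.7, -0.4]
grip_width: 0.559
grip_force: 93.1
[ 527.8683816  -113.35583319  161.35615927] [ 1.48215440e-02  9.99890138e-01  1.52728437e-04 -1.06390419e-04]
wrist 0.64 (array([ 1.8213e+02,  4.8351e+02, -1.1219e+02,  1.2269e+02,  5.0370e+01,
       -4.0000e-02]), 66456) [0.001 0.    1.   ]
wrist 0.17 (array([8.7400e+00, 4.8351e+02, 1.0149e+02, 3.0330e+01, 5.7500e+00,
       2.0000e-01]), 242) [-0.166  0.924  0.344]
scene base_plate 0.89 [354. 340.  83.  35.] [ 6.9000e+00  4.7642e+02 -1.1300e+02  1.6472e+02  7.9340e+01 -3.0000e-02] 2403
scene 0.78 (array([ 1.8255e+02,  4.7277e+02, -1.1213e+02,  1.3672e+02,  5.3470e+01,
       -5.0000e-02]), 1529) [-0.002 -0.061  0.998]
top 0.17 (array([  87.57,  448.29, -275.54,   67.91,   44.07,   -0.73]), 377) [0.009 0.002 1.   ]
scene film_roll 0.6 [351. 245.  25.  34.] [ 55.94 477.65 127.44  57.82  56.21  -1.19] 329
scene film_roll 0.29 [349. 255.  38.  30.] [ 6.2400e+00  4.7606e+02  1.1833e+02  8.7810e+01  7.0890e+01 -1.5000e-01] 317
scene blue_box 0.58 [345. 202.  58.  23.] [ 6.9100e+01  4.6343e+02  2.4559e+02  1.3590e+02  5.5430e+01 -6.0000e-02] 790
scene green_box 0.69 [346. 203.  56.  26.] [ 6.9100e+01  4.6233e+02  2.4557e+02  1.3758e+02  5.5540e+01 -6.0000e-02] 808
scene green_box 0.31 [339. 406.  40.  59.] [  87.99  436.59 -283.43   66.94   65.44   -1.16] 1094
```

View pics/w8.png

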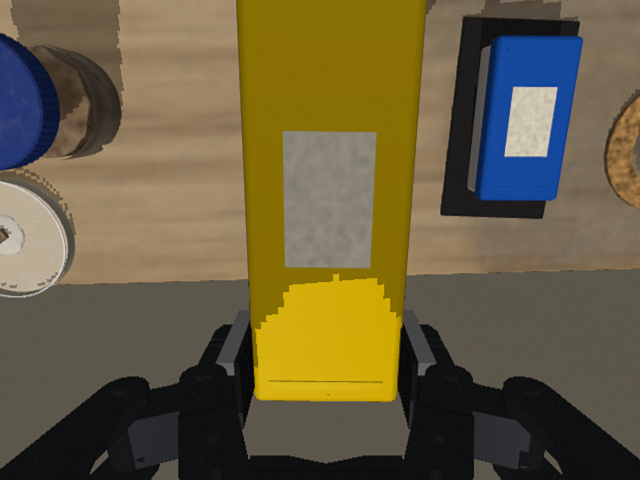

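The yellow box hangs level and straight over the plate, its near end at (325,400). The blue box stays on the black mat at (530,118). Lowering.

```bash
python3 -m pendant '{"targets":[{"rot":[0,0,0],"xyz":[0.0015,-0.001,-0.05],"claw":1},{"rot":[0,0,0],"xyz":[0,0,-0.05],"claw":1},{"rot":[0,0,0],"xyz":[0,0,-0.025],"claw":1},{"rot":[0,0,0],"xyz":[0,0,0],"claw":1},{"rot":[0,0,0],"xyz":[0,0,0],"claw":1},{"rot":[0,0,0],"xyz":[0,0,0],"claw":1}]}'
python3 - <<'E'
from h import *
s=robot.state(); print(s['tcp_pos'],s['orientation'])
look('wrist',['yellow_box'])
look('scene',['yellow_box','base_plate'])
E
```

```text
t: 29.65
tcp_pos: [530.9, -116.0, 38.2]
orientation: [0.015, 1.0, -0.001, 0.002]
ft_force: [0.2, 0.3, -1.1]
grip_width: 0.56
grip_force: 93.1
[ 530.94646437 -116.01555222   38.2449204 ] [ 1.54059242e-02  9.99879717e-01 -7.41198437e-04  1.63059943e-03]
wrist yellow_box 0.84 [332. 202. 193. 400.] [ 5.8840e+01  4.8681e+02 -1.1483e+02  1.2288e+02  5.0430e+01 -5.0000e-02] 66294
scene yellow_box 0.88 [351. 328.  58.  34.] [ 5.9070e+01  4.6384e+02 -1.1339e+02  1.1320e+02  5.3020e+01 -4.0000e-02] 1180
scene yellow_box 0.17 [348. 254.  40.  29.] [ 6.2300e+00  4.7677e+02  1.1714e+02  8.8730e+01  7.2380e+01 -6.0000e-02] 353
scene base_plate 0.87 [355. 341.  85.  33.] [ 7.0700e+00  4.7640e+02 -1.1552e+02  1.6475e+02  7.3710e+01 -5.0000e-02] 1051
```

```bash
python3 -m pendant '{"targets":[{"rot":[0,0,0],"xyz":[-0.002,0.001,-0.01],"claw":1},{"rot":[0,0,0],"xyz":[0,0,-0.006],"claw":1},{"rot":[0,0,0],"xyz":[0,0,-0.003],"claw":1},{"rot":[0,0,0],"xyz":[0,0,0],"claw":1},{"rot":[0,0,0],"xyz":[0,0,0],"claw":1},{"rot":[0,0,0],"xyz":[0,0,0],"claw":0.2},{"rot":[0,0,0],"xyz":[0,0,0],"claw":-1},{"rot":[0,0,0],"xyz":[0,0,0],"claw":-1},{"rot":[0,0,0],"xyz":[0,0,0.03],"claw":-1},{"rot":[0,0,0],"xyz":[0,0,0.06],"claw":-1}]}' 40
python3 -m pendant '{"targets":[{"rot":[0,0,0],"xyz":[-0.035,0.01,0.04],"claw":-1},{"rot":[0,0,0],"xyz":[-0.035,0.035,0.025],"claw":-1},{"rot":[0,0,-0.01],"xyz":[0,0.04,0],"claw":-1},{"rot":[0,0,-0.01],"xyz":[0,0.04,0],"claw":-1},{"rot":[0,0,0],"xyz":[0,0,0],"claw":-1},{"rot":[0,0,0],"xyz":[0,0,0],"claw":-1},{"rot":[0,0,0],"xyz":[0,0,0],"claw":-1}]}'
python3 - <<'E'
from h import *
s=robot.state(); print(s['tcp_pos'],s['orientation'])
look('wrist',['yellow_box','base_plate','blue_box','film_roll','rubber_mat'],'w9.png')
look('scene',['yellow_box','green_box','base_plate','blue_box'])
E
```

```text
t: 31.15
tcp_pos: [525.0, -113.3, 105.1]
orientation: [0.016, 1.0, 0.001, -0.003]
ft_force: [1.6, 0.0, 0.2]
grip_width: 1.002
grip_force: 0.0
t: 32.02
tcp_pos: [457.6, 9.8, 172.1]
orientation: [0.026, 1.0, -0.0, -0.0]
ft_force: [0.3, -0.2, -0.1]
grip_width: 1.003
grip_force: 0.0
[457.58348932   9.75797143 172.14257859] [ 2.59994832e-02  9.99661938e-01 -1.16141010e-04 -1.53652923e-04]
wrist yellow_box 0.74 [156. 260. 102. 190.] [ 3.9890e+01  4.7352e+02 -1.1213e+02  1.3906e+02  5.0270e+01 -5.0000e-02] 12603
wrist base_plate 0.98 [166. 249. 127. 203.] [ 5.8300e+00  4.7612e+02 -1.1265e+02  1.6459e+02  7.6040e+01 -2.0000e-02] 5634
wrist blue_box 0.72 [327. 228.  78. 144.] [ 3.7980e+01  4.5737e+02  1.1100e+01  9.5800e+01  5.0010e+01 -4.0000e-02] 9775
wrist film_roll 0.83 [498. 255. 111. 100.] [ 54.93 477.83 127.71  57.99  57.69   1.54] 5264
wrist rubber_mat 0.82 [329. 221. 100. 171.] [1.9440e+01 4.0921e+02 1.2940e+01 1.7190e+01 3.9000e-01 1.5300e+00] 25
wrist rubber_mat 0.74 [166. 246. 127. 207.] [ 5.8400e+00  4.7723e+02 -1.1236e+02  1.6680e+02  7.5410e+01 -2.0000e-02] 5662
scene yellow_box 0.86 [355. 334.  72.  34.] [ 4.0880e+01  4.7400e+02 -1.1308e+02  1.3932e+02  5.4480e+01 -5.0000e-02] 1423
scene yellow_box 0.5 [337. 408.  43.  60.] [ 8.8060e+01  4.3861e+02 -2.8336e+02  6.7700e+01  6.6910e+01  2.6000e-01] 1138
scene green_box 0.7 [346. 202.  58.  25.] [ 6.9010e+01  4.6212e+02  2.4412e+02  1.3846e+02  5.1810e+01 -8.0000e-02] 435
scene base_plate 0.84 [356. 340.  81.  38.] [ 6.8800e+00  4.7627e+02 -1.1460e+02  1.6462e+02  7.5630e+01 -2.0000e-02] 829
scene blue_box 0.66 [345. 288.  49.  29.] [ 3.9060e+01  4.5751e+02  8.9600e+00  9.5130e+01  5.1890e+01 -2.0000e-02] 730
```

```bash
python3 -m pendant '{"targets":[{"rot":[0,0,0],"xyz":[0,0.001,-0.05],"claw":-1},{"rot":[0,0,0],"xyz":[0,0,-0.05],"claw":-1},{"rot":[0,0,0],"xyz":[0,0,-0.04],"claw":-1},{"rot":[0,0,0],"xyz":[0,0,-0.018],"claw":-1},{"rot":[0,0,0],"xyz":[0,0,0],"claw":-1},{"rot":[0,0,0],"xyz":[0,0,0],"claw":-0.2},{"rot":[0,0,0],"xyz":[0,0,0],"claw":0.2},{"rot":[0,0,0],"xyz":[0,0,0],"claw":0.6},{"rot":[0,0,0],"xyz":[0,0,0],"claw":1},{"rot":[0,0,0],"xyz":[0,0,0],"claw":1}]}' 40
```

```text
t: 33.83
tcp_pos: [458.9, 11.3, 15.8]
orientation: [0.025, 1.0, -0.0, 0.001]
ft_force: [-1.4, 0.4, 6.2]
grip_width: 0.577
grip_force: 42.4
```

```bash
python3 -m pendant '{"targets":[{"rot":[0,0,0],"xyz":[0,0,0.03],"claw":1},{"rot":[0,0,0],"xyz":[0,0,0.05],"claw":1},{"rot":[0,0,0],"xyz":[0.006,-0.041,0],"claw":1},{"rot":[0,0,0],"xyz":[0.005,-0.041,0],"claw":1},{"rot":[0,0,0],"xyz":[0.005,-0.0415,0],"claw":1},{"rot":[0,0,0],"xyz":[0,0,-0.02],"claw":1},{"rot":[0,0,0],"xyz":[0,0,0],"claw":1},{"rot":[0,0,0],"xyz":[0,0,0],"claw":1},{"rot":[0,0,0],"xyz":[0,0,0],"claw":1}]}'
python3 - <<'E'
from h import *
s=robot.state(); print(s['tcp_pos'],s['orientation'])
look('wrist',['blue_box','yellow_box'])
look('scene',['blue_box','yellow_box'])
E
```

```text
t: 34.95
tcp_pos: [474.0, -111.6, 75.1]
orientation: [0.025, 1.0, -0.0, 0.001]
ft_force: [0.2, -0.3, -0.8]
grip_width: 0.575
grip_force: 41.8
[ 473.97203473 -111.57435736   75.09933133] [ 2.49370824e-02  9.99688811e-01 -2.78472178e-04  5.86973994e-04]
wrist blue_box 0.89 [322. 330. 168. 269.] [ 9.7330e+01  4.6953e+02 -1.1220e+02  8.9250e+01  5.0290e+01 -4.0000e-02] 37002
wrist yellow_box 0.72 [327. 170. 117.  71.] [  39.99  418.52 -109.91   50.13   28.16    1.53] 7876
scene blue_box 0.83 [358. 319.  54.  35.] [ 9.7820e+01  4.7255e+02 -1.1205e+02  9.5610e+01  5.3020e+01 -5.0000e-02] 680
scene yellow_box 0.77 [356. 333.  72.  32.] [ 4.0750e+01  4.7273e+02 -1.1369e+02  1.3787e+02  4.9440e+01 -6.0000e-02] 825
```

```bash
python3 -m pendant '{"targets":[{"rot":[0,0,0],"xyz":[0.001,0,-0.012],"claw":1},{"rot":[0,0,0],"xyz":[0,0,-0.008],"claw":1},{"rot":[0,0,0],"xyz":[0,0,-0.0035],"claw":1},{"rot":[0,0,0],"xyz":[0,0,0],"claw":1},{"rot":[0,0,0],"xyz":[0,0,0],"claw":1},{"rot":[0,0,0],"xyz":[0,0,0],"claw":0.2},{"rot":[0,0,0],"xyz":[0,0,0],"claw":-1},{"rot":[0,0,0],"xyz":[0,0,0],"claw":-1},{"rot":[0,0,0],"xyz":[0,0,0.03],"claw":-1},{"rot":[0,0,0],"xyz":[0,0,0.06],"claw":-1}]}'
python3 -m pendant '{"targets":[{"rot":[0,0,0],"xyz":[0,0.05,0.03],"claw":-1},{"rot":[0,0,0],"xyz":[0.002,0.055,0],"claw":-1},{"rot":[0,0,0],"xyz":[0,0.055,0],"claw":-1},{"rot":[0,0,0],"xyz":[0,0.055,0],"claw":-1},{"rot":[0,0,0],"xyz":[0,0.025,0],"claw":-1},{"rot":[0,0,0],"xyz":[0,0,0],"claw":-1},{"rot":[0,0,0],"xyz":[0,0,0],"claw":-1},{"rot":[0,0,0],"xyz":[0,0,0],"claw":-1}]}'
python3 - <<'E'
from h import *
s=robot.state(); print(s['tcp_pos'],s['orientation'])
look('wrist',['film_roll','blue_box','yellow_box','green_box'],'w10.png')
look('scene',['blue_box','yellow_box','green_box','blue_jar'],'s10.png')
E
```

```text
t: 36.5
tcp_pos: [472.2, -110.7, 138.9]
orientation: [0.025, 1.0, 0.002, -0.003]
ft_force: [0.9, -0.7, 0.1]
grip_width: 1.0
grip_force: 0.0
t: 37.5
tcp_pos: [476.6, 127.1, 170.7]
orientation: [0.026, 1.0, -0.0, -0.0]
ft_force: [0.1, 0.1, 0.0]
grip_width: 0.997
grip_force: 0.0
[476.63667052 127.11344386 170.73485101] [ 2.61985186e-02  9.99656751e-01 -1.19117143e-04 -5.54808562e-05]
wrist film_roll 0.72 [328. 238.  93.  96.] [ 54.95 477.62 128.02  57.45  57.44   0.97] 5261
wrist blue_box 0.93 [ 10. 277.  21. 103.] [ 5.6540e+01  5.0484e+02 -8.9540e+01  3.2150e+01  4.1400e+00 -8.0000e-02] 226
wrist yellow_box 0.61 [ 29. 245.  53. 193.] [ 3.8920e+01  4.8684e+02 -8.8530e+01  1.1974e+02  2.3640e+01 -2.5000e-01] 2116
wrist green_box 0.68 [524. 208. 126. 236.] [ 6.8040e+01  4.6328e+02  2.4623e+02  1.3943e+02  5.0520e+01 -6.0000e-02] 19339
scene blue_box 0.56 [356. 325.  52.  33.] [ 7.4720e+01  4.7341e+02 -1.1269e+02  9.4770e+01  5.2800e+01 -5.0000e-02] 1028
scene yellow_box 0.81 [354. 333.  72.  31.] [ 4.0680e+01  4.7390e+02 -1.1293e+02  1.3946e+02  5.2910e+01 -4.0000e-02] 549
scene green_box 0.68 [345. 201.  61.  24.] [ 6.9180e+01  4.6245e+02  2.4551e+02  1.3790e+02  5.3940e+01 -7.0000e-02] 589
scene blue_jar 0.76 [339. 407.  41.  59.] [  88.13  438.4  -283.31   67.66   66.81    0.7 ] 1109
```

View pics/s10.png

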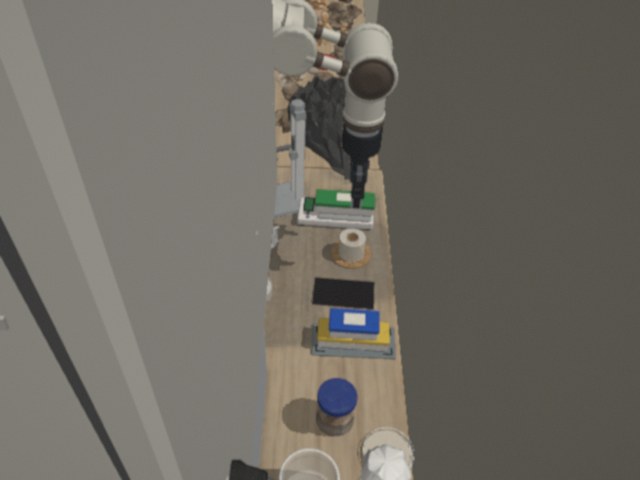

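The scene view shows the blue box on the yellow one on the plate at (354,325), the green box on the scale at (345,203), the roll on the cork mat at (352,243), and the jar unmoved at (338,405). Fetching the roll.

```bash
python3 -m pendant '{"targets":[{"rot":[0,0,0],"xyz":[0.001,0.001,-0.05],"claw":-1},{"rot":[0,0,0],"xyz":[0,0,-0.05],"claw":-1},{"rot":[0,0,0],"xyz":[0,0,-0.04],"claw":-1},{"rot":[0,0,0],"xyz":[0,0,-0.014],"claw":-1},{"rot":[0,0,0],"xyz":[0,0,0],"claw":-1},{"rot":[0,0,0],"xyz":[0,0,0],"claw":0},{"rot":[0,0,0],"xyz":[0,0,0],"claw":0.6},{"rot":[0,0,0],"xyz":[0,0,0],"claw":1},{"rot":[0,0,0],"xyz":[0,0,0],"claw":1},{"rot":[0,0,0],"xyz":[0,0,0],"claw":1}]}' 40
python3 -m pendant '{"targets":[{"rot":[0,0,0],"xyz":[0,0,0.03],"claw":1},{"rot":[0,0,0],"xyz":[0,0,0.05],"claw":1},{"rot":[0,0,0],"xyz":[0,-0.03,0.04],"claw":1},{"rot":[0,0,0],"xyz":[0,-0.05,0],"claw":1},{"rot":[0,0,0],"xyz":[-0.002,-0.055,0],"claw":1},{"rot":[0,0,0],"xyz":[-0.002,-0.055,0],"claw":1},{"rot":[0,0,0],"xyz":[0,-0.05,0],"claw":1},{"rot":[0,0,0],"xyz":[0,0,0],"claw":1},{"rot":[0,0,0],"xyz":[0,0,0],"claw":1},{"rot":[0,0,0],"xyz":[0,0,0],"claw":1}]}'
python3 - <<'E'
from h import *
s=robot.state(); print(s['tcp_pos'],s['orientation'])
look('wrist',['film_roll','blue_box','yellow_box'])
look('scene',['blue_box','yellow_box'])
E
```

```text
t: 39.25
tcp_pos: [479.4, 129.3, 18.9]
orientation: [0.025, 1.0, 0.0, 0.002]
ft_force: [-0.7, 0.5, 6.9]
grip_width: 0.661
grip_force: 42.9
t: 40.5
tcp_pos: [473.4, -109.6, 136.8]
orientation: [0.025, 1.0, 0.0, -0.0]
ft_force: [0.5, 0.2, -1.9]
grip_width: 0.665
grip_force: 43.6
[ 473.43773457 -109.61812354  136.83701125] [ 2.45704759e-02  9.99698088e-01  1.49977100e-04 -5.39855355e-05]
wrist film_roll 0.78 [325. 353. 193. 220.] [ 1.7283e+02  4.7197e+02 -1.1033e+02  5.8120e+01  5.6960e+01 -6.0000e-02] 23132
wrist blue_box 0.72 [320. 216. 105.  91.] [  73.96  446.3  -111.42   50.22   42.02    1.53] 6999
wrist blue_box 0.7 [324. 154.  89.  51.] [  39.95  416.41 -109.81   49.98   24.04    1.53] 3772
wrist yellow_box 0.91 [323. 153.  86.  44.] [  39.95  416.46 -109.82   49.97   23.97    1.53] 3746
scene blue_box 0.84 [356. 327.  52.  34.] [ 7.4850e+01  4.7274e+02 -1.1399e+02  9.5330e+01  5.1980e+01 -6.0000e-02] 923
scene blue_box 0.46 [357. 296.  35.  44.] [ 1.9181e+02  4.5787e+02 -1.5627e+02  2.4020e+01  3.6000e-01  1.5400e+00] 7
scene yellow_box 0.94 [354. 334.  72.  35.] [ 4.0620e+01  4.7395e+02 -1.1298e+02  1.3976e+02  5.2080e+01 -5.0000e-02] 550
```

```bash
python3 -m pendant '{"targets":[{"rot":[0,0,0],"xyz":[0.001,-0.002,-0.025],"claw":1},{"rot":[0,0,0],"xyz":[0,0,-0.012],"claw":1},{"rot":[0,0,0],"xyz":[0,0,0],"claw":1},{"rot":[0,0,0],"xyz":[0,0,0],"claw":1},{"rot":[0,0,0],"xyz":[0,0,0],"claw":1}]}'
python3 - <<'E'
from h import *
s=robot.state(); print(s['tcp_pos'],s['orientation'])
look('wrist',['film_roll','blue_box'])
E
```

```text
t: 41.48
tcp_pos: [475.1, -113.1, 100.7]
orientation: [0.025, 1.0, -0.0, 0.001]
ft_force: [-0.3, -0.2, -0.7]
grip_width: 0.664
grip_force: 43.6
[ 475.07076257 -113.08799942  100.66616067] [ 2.53530657e-02  9.99678261e-01 -3.47105233e-04  6.90317334e-04]
wrist film_roll 0.93 [324. 353. 195. 220.] [ 1.3665e+02  4.7369e+02 -1.1389e+02  5.8060e+01  5.6840e+01 -7.0000e-02] 23143
wrist blue_box 0.89 [329. 226. 123.  92.] [  73.91  443.33 -111.32   50.31   35.88    1.53] 7850
wrist blue_box 0.28 [ 44. 210.  87. 130.] [ 4.1180e+01  4.4223e+02 -2.6175e+02  6.2520e+01  2.5250e+01 -2.8000e-01] 3578
```

Roll's underside is at 86.7; 12.7 mm to go, 1 mm back in y.

```bash
python3 -m pendant '{"targets":[{"rot":[0,0,0],"xyz":[0,0.001,-0.006],"claw":1},{"rot":[0,0,0],"xyz":[0,0,-0.004],"claw":1},{"rot":[0,0,0],"xyz":[0,0,-0.003],"claw":1},{"rot":[0,0,0],"xyz":[0,0,0],"claw":1},{"rot":[0,0,0],"xyz":[0,0,0],"claw":1},{"rot":[0,0,0],"xyz":[0,0,0],"claw":0.2},{"rot":[0,0,0],"xyz":[0,0,0],"claw":-1},{"rot":[0,0,0],"xyz":[0,0,0],"claw":-1},{"rot":[0,0,0],"xyz":[0,0,0.03],"claw":-1},{"rot":[0,0,0],"xyz":[0,0,0.06],"claw":-1}]}'
python3 -m pendant '{"targets":[{"rot":[0,0,0],"xyz":[0,0,0.06],"claw":-1},{"rot":[0,0,0],"xyz":[0,0.04,0.02],"claw":-1},{"rot":[0,0,0],"xyz":[0,0.05,0],"claw":-1},{"rot":[0,0,0],"xyz":[0,0,0],"claw":-1},{"rot":[0,0,0],"xyz":[0,0,0],"claw":-1},{"rot":[0,0,0],"xyz":[0,0,0],"claw":-1}]}'
python3 - <<'E'
from h import *
s=robot.state(); print(s['tcp_pos'],s['orientation'])
look('wrist',['film_roll','blue_box','yellow_box','base_plate'],'w11.png')
look('scene',['film_roll','blue_box','yellow_box','green_box','scale','blue_jar'])
E
```

```text
t: 42.88
tcp_pos: [472.4, -110.9, 175.0]
orientation: [0.025, 1.0, 0.001, -0.003]
ft_force: [0.9, -0.9, 0.7]
grip_width: 1.001
grip_force: 0.0
t: 43.62
tcp_pos: [474.4, -22.8, 256.5]
orientation: [0.026, 1.0, -0.0, -0.0]
ft_force: [-1.0, 0.4, 0.2]
grip_width: 1.002
grip_force: 0.0
[474.43797599 -22.80276913 256.47003468] [ 2.61178764e-02  9.99658824e-01 -7.19320720e-05 -2.94531763e-04]
wrist film_roll 0.73 [201. 233. 101.  93.] [ 1.2391e+02  4.7297e+02 -1.1217e+02  5.7760e+01  5.7170e+01 -1.4000e-01] 4799
wrist film_roll 0.54 [619. 184.  38. 178.] [6.7430e+01 4.8602e+02 2.2034e+02 9.4440e+01 1.7940e+01 1.3000e-01] 1463
wrist blue_box 0.79 [216. 219.  77. 120.] [ 7.3860e+01  4.7279e+02 -1.1134e+02  9.5270e+01  5.1410e+01 -4.0000e-02] 2500
wrist blue_box 0.45 [225. 211.  72. 155.] [ 3.9800e+01  4.7376e+02 -1.1217e+02  1.3901e+02  5.0100e+01 -4.0000e-02] 2641
wrist yellow_box 0.61 [224. 211.  70. 155.] [ 3.9810e+01  4.7381e+02 -1.1209e+02  1.3888e+02  4.9750e+01 -5.0000e-02] 2574
wrist base_plate 0.72 [230. 203.  98. 175.] [ 5.9400e+00  4.7604e+02 -1.1306e+02  1.6431e+02  7.6210e+01 -2.0000e-02] 3728
scene film_roll 0.76 [356. 312.  34.  43.] [ 124.77  473.03 -112.09   58.79   55.79    1.54] 556
scene blue_box 0.65 [354. 324.  54.  35.] [ 7.4680e+01  4.7319e+02 -1.1295e+02  9.5690e+01  5.0830e+01 -4.0000e-02] 470
scene blue_box 0.5 [344. 293.  61.  32.] [ 5.2100e+00  4.5837e+02  1.0560e+01  1.2850e+02  7.9800e+01 -7.0000e-02] 1019
scene yellow_box 0.68 [350. 254.  41.  33.] [  6.18 477.9  128.26  91.52  89.54   1.43] 810
scene green_box 0.82 [344. 202.  61.  25.] [ 6.8940e+01  4.6257e+02  2.4520e+02  1.3948e+02  5.3740e+01 -1.1000e-01] 540
scene scale 0.89 [336. 215.  76.  33.] [ 34.09 420.53 233.46 136.66  48.43  -0.51] 217
scene scale 0.48 [338. 405.  42.  58.] [  88.19  438.3  -283.38   67.51   66.97    0.46] 1125
scene blue_jar 0.67 [339. 408.  41.  58.] [  88.2   438.3  -283.38   67.51   66.97    0.46] 1124
```

View pics/w11.png

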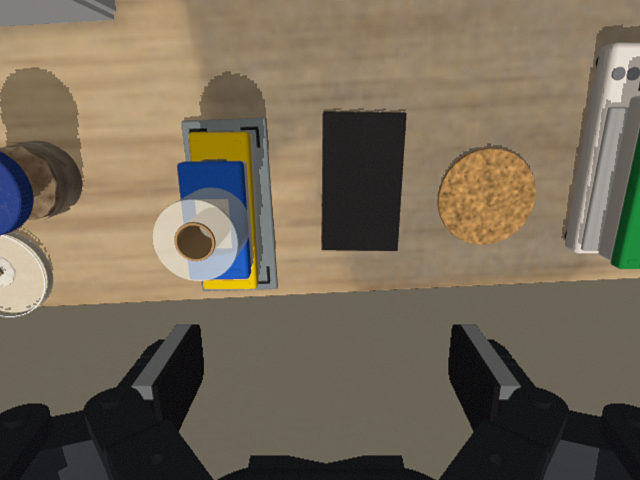

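The picture shows the stack rebuilt: yellow box at (225,211), blue at (216,219), and the roll upright on top at (201,233). Both mats are free, and everything measures within 3 mm of its middle. Handing in.

```bash
python3 -c "
from cell import close_job; print(close_job())"
```

```text
the job is handed in; nothing more can be done
None
```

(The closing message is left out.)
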